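# Make up the rack of bench pins and clamp the next blank

### The job

Make up the rack of wooden bench pins so that each of its six pockets holds one pin lying flat on the pocket's floor: slide the vise jaw open, lift the newly filed pin out and put it in one of the empty pockets, and fill the other empty pockets with notched spare pins from the bench. Lay the plain blank, the one without a notch, flat in the emptied vise in the same way and slide the jaw up against it so that it is clamped end to end. Leave the pins that are already in the rack where they are and do not disturb the mug or the bowl; a spare left over may stay on the bench.

Things in the scene. Friction and masses are not known exactly. Their poses are not given: they have to be found in the camera images.
- rack: dark wooden rack 236 (x) x 204 (y) mm fixed to the bench, six pockets: two rows 116 mm apart along its x, three 70 mm apart along its y (26 mm battens between). Origin under its centre, on the bench. Board 8 mm thick, battens 10 mm tall on it, so their tops are 18 mm above the bench; a pin in a pocket stands 18 mm proud of them
- jaw (a joint): sliding jaw of the vise, m, opens along the vise's +x: 0 = about touching (within 2 mm) a 90 mm pin that touches the fixed jaw, 0.050 = fully open (it can go on to -0.010 when empty). About 5 N friction, stays where left. 66 mm wide, top 59 mm above the bench; a lip reaches 12 mm over the pin's end (2 mm above it), so a pin goes in or out only with the jaw opened 20 mm or more
- jaw_grip (a point): top centre of the upright grip on the sliding jaw, 90 mm above the bench; the grip is a plate 14 mm thick (along the vise's x), 40 mm wide (vise's y), 31 mm tall; pinch it from above across its thickness. Axes as the vise
- vise_bed (a point): on a low grey vise fixed to the bench (base 236 x 70 mm, slides along its x, jaw opening to +x): middle of its pin bed, on the surface, 20 mm above the bench, under the centre of a clamped pin; axes are the vise's. Bed 30 mm wide. Fixed jaw's face at x = -45.5 mm from here, its top 50 mm above the bench; stop block at x = 148 to 158 mm, top 42 mm
- finished: a bench pin: pale wood block 90 (x) x 34 (y) x 28 (z) mm, about 90 g, V notch in its +x end, dark 15 mm hole; either face may be up, either way round. Origin at its centre. This is the newly filed one, clamped by its two ends in the vise, flat, its length along the vise's x, its top 48 mm above the bench; its long sides are free
- mug: bystander: mug with brushes and tools, 82 mm wide, 200 mm tall in all, origin under its centre
- dish: bystander: glass bowl 120 mm wide, 45 mm tall, origin under its centre
- blank: the blank for the next bench pin: plain pale wood block 90 (x) x 34 (y) x 28 (z) mm, about 90 g, like the pins but with no notch and no hole; either face may be up, either way round. Origin at its centre. At first it lies flat on the bench among the spares
- pocket0 (a point): centre of the floor of a rack pocket, 8 mm above the bench; axes as the rack. The pocket is 100 (x) x 44 (y) mm, 10 mm deep. A pin lying in it has its centre 14 mm above this point
- pocket1 (a point): centre of the floor of a rack pocket, 8 mm above the bench; axes as the rack. The pocket is 100 (x) x 44 (y) mm, 10 mm deep. A pin lying in it has its centre 14 mm above this point
- pocket2 (a point): centre of the floor of a rack pocket, 8 mm above the bench; axes as the rack. The pocket is 100 (x) x 44 (y) mm, 10 mm deep. A pin lying in it has its centre 14 mm above this point
- pocket3 (a point): centre of the floor of a rack pocket, 8 mm above the bench; axes as the rack. The pocket is 100 (x) x 44 (y) mm, 10 mm deep. A pin lying in it has its centre 14 mm above this point
- pocket4 (a point): centre of the floor of a rack pocket, 8 mm above the bench; axes as the rack. The pocket is 100 (x) x 44 (y) mm, 10 mm deep. A pin lying in it has its centre 14 mm above this point
- pocket5 (a point): centre of the floor of a rack pocket, 8 mm above the bench; axes as the rack. The pocket is 100 (x) x 44 (y) mm, 10 mm deep. A pin lying in it has its centre 14 mm above this point
- spare0: a bench pin: pale wood block 90 (x) x 34 (y) x 28 (z) mm, about 90 g, V notch in its +x end, dark 15 mm hole; either face may be up, either way round. Origin at its centre. A spare, at first lying flat on the bench between rack and vise
- spare1: a bench pin: pale wood block 90 (x) x 34 (y) x 28 (z) mm, about 90 g, V notch in its +x end, dark 15 mm hole; either face may be up, either way round. Origin at its centre. A spare, at first lying flat on the bench between rack and vise
- spare2: a bench pin: pale wood block 90 (x) x 34 (y) x 28 (z) mm, about 90 g, V notch in its +x end, dark 15 mm hole; either face may be up, either way round. Origin at its centre. A spare, at first lying flat on the bench between rack and vise
- spare3: a bench pin: pale wood block 90 (x) x 34 (y) x 28 (z) mm, about 90 g, V notch in its +x end, dark 15 mm hole; either face may be up, either way round. Origin at its centre. A spare, at first lying flat on the bench between rack and vise
- racked0: a bench pin: pale wood block 90 (x) x 34 (y) x 28 (z) mm, about 90 g, V notch in its +x end, dark 15 mm hole; either face may be up, either way round. Origin at its centre. If present it already lies in pocket0; if absent (None) that pocket is empty at the start
- racked1: a bench pin: pale wood block 90 (x) x 34 (y) x 28 (z) mm, about 90 g, V notch in its +x end, dark 15 mm hole; either face may be up, either way round. Origin at its centre. If present it already lies in pocket1; if absent (None) that pocket is empty at the start
- racked2: a bench pin: pale wood block 90 (x) x 34 (y) x 28 (z) mm, about 90 g, V notch in its +x end, dark 15 mm hole; either face may be up, either way round. Origin at its centre. If present it already lies in pocket2; if absent (None) that pocket is empty at the start
- racked3: a bench pin: pale wood block 90 (x) x 34 (y) x 28 (z) mm, about 90 g, V notch in its +x end, dark 15 mm hole; either face may be up, either way round. Origin at its centre. If present it already lies in pocket3; if absent (None) that pocket is empty at the start
- racked4: a bench pin: pale wood block 90 (x) x 34 (y) x 28 (z) mm, about 90 g, V notch in its +x end, dark 15 mm hole; either face may be up, either way round. Origin at its centre. If present it already lies in pocket4; if absent (None) that pocket is empty at the start
- racked5: a bench pin: pale wood block 90 (x) x 34 (y) x 28 (z) mm, about 90 g, V notch in its +x end, dark 15 mm hole; either face may be up, either way round. Origin at its centre. If present it already lies in pocket5; if absent (None) that pocket is empty at the start

How it is judged:
By the outcome, as a careful person would: the job done as asked, in the order asked, and still so for the second after the job is handed in, with the robot touching nothing.
Of racked0, racked1, racked2, racked3, racked4, racked5 only 1 to 2 are there at a start; the rules pass over those that are not, and their reading is None.
At some moment in a run one of spare0, spare1, spare2, spare3, blank may be knocked a few centimetres aside while the robot is not near it.
Once in a run the grip may slacken for a moment while it holds something.
It also fails if it takes over 200 s, if anything falls off the work surface, if the arm or the gripper's body presses on something with over 40 N, if the wrist force passes 120 N, or if a joint passes its speed limit or range.

### The arm

A 6-joint arm with a two-finger parallel gripper is mounted at the origin on the work surface. World frame = base frame: x ahead of the robot, y to its left, z up, the work surface at z = 0. Lengths are in m, angles in rad, forces in N, time in s.
With the tool pointing down it reaches from about 0.25 to 0.725 m from the base axis. Payload 4 kg.
Tool frame: the origin (TCP) lies on the centre line of the jaws, within the pads' length; the fingertips stand 22 mm ahead of it and the grasp point (between the pads) lies 3 mm ahead of it (bot.tip_reach is the distance from the TCP to the fingertips, in m); z points along the fingers, y is the line along which they close (so a half turn about z gives the same grasp; the last joint's range is limited). The gripper opens to 85 mm and grips with 20 to 120 N. Pads are 22 mm wide; open, the fingers measure 114 mm over their backs; the gripper's body (76 mm by 85 mm) begins 54 mm behind the grasp point. The pads swing forward as they close: fully open they stand 13 mm farther back than shut.
Start: joints at [-1.161, 0.241, 0.005, 1.335, 0, 1.571], TCP at [0.199, -0.459, 0.253] pointing down, gripper open.
Joint ranges: [-2.72, 2.72], [-1.05, 1.87], [-1.09, 1.28], [-1.99, 2.15], [-1.42, 1.44], [-3.14, 3.14]. Speed limits (rad/s): [2.79, 2.79, 3.14, 3.14, 3.14, 3.14].

### API

Orientations are given as a unit quaternion [x, y, z, w].
In Python, from workcell import bot gives the robot as it stands. The module is installed in compiled form; this text tells all that it offers.
- The arm moves only by the tool apply_moves, never from a script. Its argument "commands" is a list of rows, each a list of 4 numbers: the shift along the tool's x, y, z scaled (see below), then the turn about the tool's z scaled (see below). In form: [[tx, ty, tz, roll], ...]. A call has exactly 5 rows; each row shifts and turns the commanded pose from where the row before left it, along the tool's axes as they then stand; what a row does not reach is not made up. The controller multiplies each number of a shift by 20 mm and each number of a turn by 60 degrees. A row lasts 1/12 s, in which the tool goes at most 41.7 mm and 7.16 degrees, less where a joint would pass 70% of its speed; a pose out of reach is approached as far as the arm can. A call with a number of a shift or a turn outside -1 to 1 is refused whole. A call with a gripper value outside its range is refused whole. "claw" is the closure, from 0 (fully open) to 1 (shut), set as the call begins (left out, the last holds). The fingers move at their own pace and stop on an object; the grip force is fixed at half the most. Time passes only in rows, so rows that do not move let the fingers close, or fill a call up. It gives the time, the measured TCP pose, the force, the opening and the grip force at its end, in the units of the state.
- bot.get_obs(): the state, without advancing time (a new reading comes with each control period).
- bot.camera(name): name is "scene" or "top" or "wrist"; returns a dict with "image" (420x560x3 uint8, blue, green, red), "camera_matrix" (3x3 intrinsics, pixels), "R" (3x3) and "t" (3): a world point X has camera coordinates R X + t. Camera axes: x right, y down, z forward; pixel columns grow to the right and rows downward; lengths in m; the calibration is good to about 2 mm. A picture is of the moment at which its call begins. There is no depth.
- bot.job_done(): hands the job in; it is judged then, once.
The state is a dict: "clock": time; "joint_pos": joint angles; "joint_vel": joint speeds; "tau": joint torques, N m; "eef_pos": TCP position; "tool_rot": TCP orientation; "ft_force": force on the tool from outside, world axes, zero at the start; "ft_torque": the same for the moment, N m; "grip_width": finger opening in m; "grasp_force": force on a finger pad.
Only numpy, scipy, OpenCV 4.12 (cv2) and the standard library are available. Lean on these libraries where they do the work, as an engineer would, in place of code of your own. Each camera call takes 0.05 s, during which the arm holds its last target. There are 200 camera calls.

## Working session

There is one attempt and no reset: what is moved stays moved. The work goes in short steps, Python scripts to look and compute and a tool call to move; the robot and the scene stay as the last step left them, time stands still between calls to the robot, and variables do not carry over. Pictures are saved under pics/ and viewed, at most 14 in all, crops included, and the job is handed in when it is done.

Besides the shell and the picture viewer there is one more tool, called after "Emit:" as name(argument=value, ...), one argument or row to a line, values as JSON. apply_moves: Moves the arm, as the interface text tells. Shifts and turns lie within -1 to 1; 1 stands for 20 mm of shift or 60 degrees of turn. Its arguments: {"type":"object","properties":{"commands":{"type":"array","items":{"type":"array","items":{"type":"number","minimum":-1,"maximum":1}}},"claw":{"type":"number"}},"required":["commands"]}

```bash
mkdir -p pics; python3 - <<'E'
from workcell import bot
import cv2
o=bot.get_obs()
print({k:(v if not hasattr(v,'round') else __import__('numpy').round(v,3)) for k,v in o.items()}, bot.tip_reach)
for n in ['top','scene']:
    c=bot.camera(n); cv2.imwrite(f'pics/{n}0.png',c['image']); print(n,c['camera_matrix'],c['R'],c['t'])
E
```

```text
{'clock': 0.0, 'joint_pos': array([-1.161,  0.241,  0.004,  1.335,  0.   ,  1.571]), 'joint_vel': array([ 0.   , -0.002, -0.002,  0.   ,  0.001, -0.001]), 'tau': array([-1.0000e-03, -3.7231e+01,  2.5241e+01,  1.7000e-02, -0.0000e+00,
       -0.0000e+00]), 'eef_pos': array([ 0.199, -0.458,  0.252]), 'tool_rot': array([ 0.979,  0.203, -0.   , -0.001]), 'ft_force': array([ 0.183,  0.412, -0.325]), 'ft_torque': array([ 0.014, -0.005,  0.009]), 'grasp_force': 0.0, 'grip_width': 0.08550260804109786} 0.022
top [[479.35465146   0.         271.80424753]
 [  0.         479.35465146 207.38585711]
 [  0.           0.           1.        ]] [[ 0.01656287 -0.9998359  -0.00733823]
 [-0.9953246  -0.01578878 -0.09528722]
 [ 0.09515572  0.00888215 -0.99542277]] [-0.0045089   0.54979034  1.36182366]
scene [[461.0924098    0.         277.07748159]
 [  0.         461.0924098  208.77280464]
 [  0.           0.           1.        ]] [[ 0.69676492  0.71729315  0.00302895]
 [ 0.57954733 -0.56046302 -0.59161312]
 [-0.42266243  0.41397069 -0.80621631]] [-0.39265501 -0.27486505  1.7343429 ]
```

View pics/top0.png

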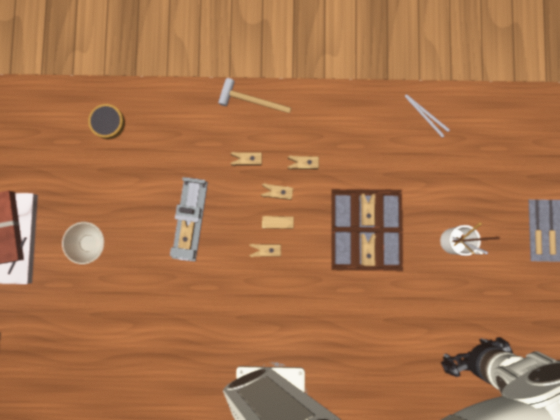

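View pics/scene0.png

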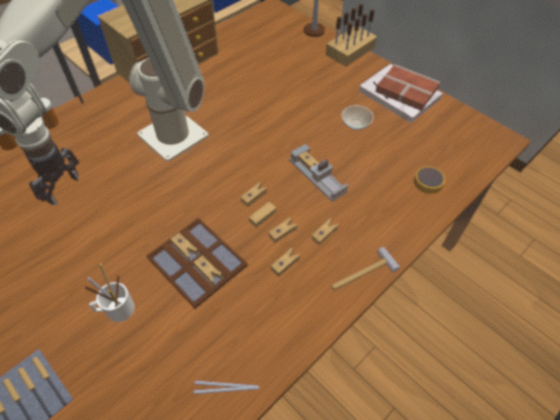

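The top view shows the rack at px (367,230), with its middle pair of pockets filled and the four outer ones empty at (343/391, 211/249). Notched spares lie at (247,158), (304,162), (278,191) and (265,250), and the blank at (278,222). The vise holds the finished pin at (186,235) with the jaw grip near (187,211). The mug is at (465,240) and the bowl at (83,243).

```bash
cat > h.py <<'E'
import numpy as np, cv2
from scipy.spatial.transform import Rotation as Rn
from workcell import bot
def proj(c,P):
    q=(c['R']@np.atleast_2d(P).T).T+c['t']; q=q@c['camera_matrix'].T; return q[:,:2]/q[:,2:]
def back(c,uv,z):
    d=c['R'].T@np.linalg.solve(c['camera_matrix'],[uv[0],uv[1],1]); C=-c['R'].T@c['t']
    return (C+d*(z-C[2])/d[2])[:2]
def stats(h):
    m=cv2.moments(h.astype(np.float32)); return np.array([m['m10'],m['m01']])/m['m00'], .5*np.arctan2(2*m['mu11'],m['mu20']-m['mu02']), m['m00']
def wood(img):
    s=cv2.cvtColor(img,cv2.COLOR_BGR2HSV).astype(int)
    return ((s[...,0]>=12)&(s[...,0]<=28)&(s[...,1]>60)&(s[...,2]>140)).astype(np.uint8)
def fit(c,cont,z0,dims=(.09,.034,.028)):
    """pose of a box (bottom z0) from its silhouette's hull; yaw of long axis"""
    g,a,A=stats(cv2.convexHull(cont)); p=back(c,g,z0+dims[2]/2)
    e=proj(c,[*[(*(back(c,g+k*np.array([np.cos(a),np.sin(a)]),z0+.014)),z0) for k in(-5,5)]])
    w0=back(c,g-9*np.array([np.cos(a),np.sin(a)]),z0+.014);w1=back(c,g+9*np.array([np.cos(a),np.sin(a)]),z0+.014)
    yaw=np.arctan2(*(w1-w0)[::-1])
    for _ in range(12):
        cs=np.array([[x,y,z] for x in(-.5,.5) for y in(-.5,.5) for z in(0,1)])*dims
        r=np.array([[np.cos(yaw),-np.sin(yaw)],[np.sin(yaw),np.cos(yaw)]])
        P=np.c_[cs[:,:2]@r.T+p,cs[:,2]+z0]
        g2,a2,A2=stats(cv2.convexHull(proj(c,P).astype(np.float32)))
        p=p+back(c,g,z0+.014)-back(c,g2,z0+.014)
        d=(a-a2+np.pi/2)%np.pi-np.pi/2
        s=np.sign(np.linalg.det(np.array([back(c,g+[1,0],z0)-back(c,g,z0),back(c,g+[0,1],z0)-back(c,g,z0)]).T))
        yaw+=s*d
    return p,(np.degrees(yaw)+90)%180-90,A/A2
def blobs(m,lo,hi):
    return [k for k in cv2.findContours(m,cv2.RETR_EXTERNAL,cv2.CHAIN_APPROX_NONE)[0] if lo<cv2.contourArea(k)<hi]
def pose():
    o=bot.get_obs(); M=Rn.from_quat(o['tool_rot']).as_matrix()
    return o,M,np.degrees(np.arctan2(M[1,0],M[0,0]))
E
python3 - <<'E'
from h import *
c=bot.camera('top'); m=wood(c['image'])
for k in blobs(m,100,900):
    g=k.reshape(-1,2).mean(0)
    z=.020 if g[0]<215 else .008 if 330<g[0]<405 else 0
    p,y,r=fit(c,k,z); print(g.round(),cv2.contourArea(k),p.round(4),round(y,1),round(r,2))
s=cv2.cvtColor(c['image'],cv2.COLOR_BGR2HSV)
sub=np.zeros(m.shape,np.uint8); sub[175:285,320:415]=1
dk=((s[...,2]<85)|(s[...,1]<90)|(m>0)).astype(np.uint8)*sub
for k in blobs(cv2.morphologyEx(dk,cv2.MORPH_CLOSE,np.ones((5,5))),2000,9000):
    print('rack',fit(c,k,0,(.204,.236,.018)),cv2.minAreaRect(k))
print(-c['R'].T@c['t'])
v=c['image'][165:275,155:405]; cv2.imwrite('pics/t1.png',cv2.resize(v,None,fx=3.2,fy=3.2,interpolation=cv2.INTER_CUBIC))
E
```

```text
[552. 242.] 128.0 [ 0.4639 -0.8065] -1.3 0.24
[538. 242.] 124.5 [ 0.4648 -0.7664] -1.5 0.24
[ 0.41770921 -0.00792356  1.40794519]
```

View pics/t1.png

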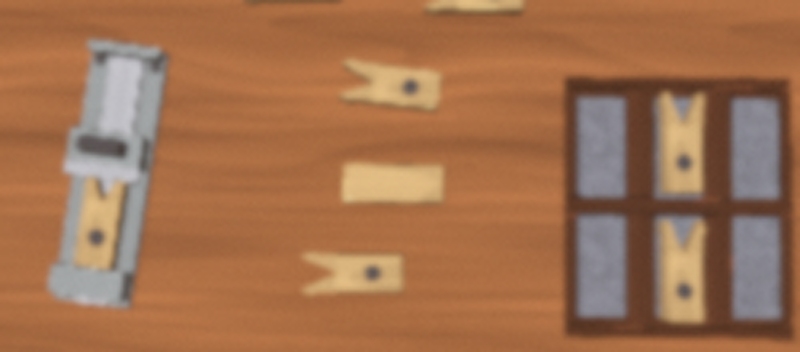

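The crop confirms the layout: the blank has no notch, at crop (392,183). The finished pin is at (97,222) with its notch under the jaw lip. The dark jaw grip is at (100,147), and four slate-grey pocket floors are empty. I need to retune the colour thresholds.

```bash
python3 - <<'E'
from h import *
c=bot.camera('top'); s=cv2.cvtColor(c['image'],cv2.COLOR_BGR2HSV)
for n,u,v in [('blank',278,222),('blank2',270,225),('table',300,222),('table2',250,215),('table3',290,130),('pocket',343,211),('batten',356,211),('grip',186,211),('fin',188,231),('jaw',186,216),('steel',200,200)]:
    print(n,s[v,u])
E
```

```text
blank [ 18 107 226]
blank2 [ 18 108 222]
table [ 12 156 176]
table2 [ 12 158 168]
table3 [ 12 159 167]
pocket [123  16 144]
batten [ 10 148  98]
grip [ 4 22 92]
fin [ 18 107 217]
jaw [113   5 187]
steel [ 90   6 165]
```

```bash
sed -i "s/return ((s\[...,0\]>=12).*/return ((s[...,0]>=14)\&(s[...,0]<=26)\&(s[...,1]>50)\&(s[...,1]<142)\&(s[...,2]>125)).astype(np.uint8)/" h.py
cat >> h.py <<'E'
def survey():
    c=bot.camera('top'); s=cv2.cvtColor(c['image'],cv2.COLOR_BGR2HSV); m=wood(c['image'])
    for k in blobs(m,150,900):
        g=k.reshape(-1,2).mean(0)
        if not(150<g[0]<410 and 120<g[1]<290): continue
        z=.020 if g[0]<215 else .008 if 330<g[0]<405 else 0
        p,y,r=fit(c,k,z); sol=cv2.contourArea(k)/cv2.contourArea(cv2.convexHull(k))
        print('pin',g.round(),p.round(4),round(y,1),'fill %.2f solidity %.2f'%(r,sol))
    return c,s
E
python3 - <<'E'
from h import *
c,s=survey()
pk=((s[...,1]<50)&(s[...,2]>100)).astype(np.uint8); pk[:,:325]=0; pk[:,410:]=0
for k in blobs(pk,300,900):
    (u,v),wh,a=cv2.minAreaRect(k); g=stats(cv2.convexHull(k))[0]
    print('pocket',g.round(1),back(c,g,.008).round(4),np.round(wh,1),a)
gr=((s[...,2]<125)&(s[...,1]<70)).astype(np.uint8); gr[:,:170]=0; gr[:,210:]=0; gr[:200]=0; gr[222:]=0
for k in blobs(gr,15,300):
    print('grip',cv2.minAreaRect(k),back(c,stats(cv2.convexHull(k))[0],.09).round(4))
E
```

```text
pin [264. 250.] [0.4266 0.0238] -89.4 fill 1.09 solidity 0.81
pin [368. 249.] [ 0.433  -0.2733] 1.2 fill 1.04 solidity 0.84
pin [186. 234.] [0.4676 0.2495] -7.6 fill 0.81 solidity 0.88
pin [277. 222.] [ 0.509 -0.011] -89.8 fill 1.03 solidity 0.96
pin [368. 208.] [ 0.5502 -0.2729] 0.4 fill 1.02 solidity 0.84
pin [276. 191.] [ 0.5989 -0.0088] 83.4 fill 1.02 solidity 0.85
pin [302. 162.] [ 0.6874 -0.084 ] 89.5 fill 0.92 solidity 0.90
pin [245. 158.] [0.6952 0.0833] -87.9 fill 0.91 solidity 0.89
pocket [391.  248.1] [ 0.4382 -0.3436] [32. 14.] 90.0
pocket [342.5 247.5] [ 0.4376 -0.2029] [31. 15.] 90.0
pocket [390.5 210.9] [ 0.5466 -0.3431] [30. 15.] 90.0
pocket [342.5 210.5] [ 0.5457 -0.2026] [31. 15.] 90.0
grip ((200.5, 213.0), (3.0, 10.0), 0.0) [0.525  0.2011]
grip ((186.45945739746094, 210.2432403564453), (15.45350456237793, 5.589565753936768), 9.462322235107422) [0.5323 0.2401]
```

```bash
cat >> h.py <<'E'
def plan(*wps):
    """print calls (5 rows: tx ty tz roll) through way-points (x,y,z,yaw deg) from the measured pose"""
    o,M,yaw=pose(); p=np.array(o['eef_pos'])
    print('at',p.round(4),round(yaw,2),'t',round(o['clock'],1),'w',round(o['grip_width'],4),'F',np.round(o['ft_force'],1),'j6',round(o['joint_pos'][5],2))
    for w in wps:
        d=np.array(w[:3])-p; dy=(w[3]-yaw+180)%360-180
        n=int(np.ceil(max(np.linalg.norm(d)/.0198,abs(dy)/6.6,1))); n=5*int(np.ceil(n/5)); rows=[]
        for i in range(n):
            a=np.radians(yaw); tx=[np.cos(a),np.sin(a)]; ty=[np.sin(a),-np.cos(a)]
            rr=w[:3]-p; rr=rr/(n-i)
            r=np.round([rr[:2]@tx/.02,rr[:2]@ty/.02,-rr[2]/.02,-dy/n/60],3)
            p=p+.02*np.array([r[0]*tx[0]+r[1]*ty[0],r[0]*tx[1]+r[1]*ty[1],-r[2]]); yaw-=r[3]*60
            rows.append(r.tolist())
        print('to',np.round(w,4))
        for i in range(0,n,5): print('  ',rows[i:i+5] if any(rows[i]!=q for q in rows[i:i+5]) else f'5x{rows[i]}')
E
python3 -c "
from h import *
plan((.3,-.25,.25,23.4),(.515,.242,.25,82.3))"
```

```text
at [ 0.1991 -0.4584  0.2528] 23.48 t 0.2 w 0.0859 F [ 0.6 -0.4  0.2] j6 1.57
to [ 0.3  -0.25  0.25 23.4 ]
   [[0.585, -0.503, 0.009, 0.0], [0.585, -0.503, 0.01, 0.0], [0.585, -0.503, 0.009, 0.0], [0.585, -0.503, 0.01, 0.0], [0.585, -0.503, 0.009, 0.0]]
   [[0.585, -0.503, 0.01, 0.0], [0.585, -0.503, 0.009, 0.0], [0.585, -0.503, 0.01, 0.0], [0.585, -0.503, 0.009, 0.0], [0.586, -0.503, 0.01, 0.0]]
   [[0.585, -0.503, 0.009, 0.0], [0.586, -0.503, 0.01, 0.0], [0.585, -0.503, 0.009, 0.0], [0.586, -0.503, 0.01, 0.0], [0.585, -0.504, 0.009, 0.0]]
to [ 0.515  0.242  0.25  82.3  ]
   [[0.655, -0.609, 0.0, -0.033], [0.676, -0.586, 0.0, -0.033], [0.696, -0.563, 0.0, -0.033], [0.715, -0.538, 0.0, -0.033], [0.733, -0.513, 0.0, -0.033]]
   [[0.75, -0.488, 0.0, -0.033], [0.767, -0.461, 0.0, -0.033], [0.782, -0.435, 0.0, -0.033], [0.797, -0.407, 0.0, -0.033], [0.81, -0.38, 0.0, -0.033]]
   [[0.823, -0.351, 0.0, -0.033], [0.835, -0.323, 0.0, -0.033], [0.845, -0.294, 0.0, -0.033], [0.855, -0.264, 0.0, -0.033], [0.864, -0.235, 0.0, -0.033]]
   [[0.871, -0.205, 0.0, -0.033], [0.878, -0.174, 0.0, -0.033], [0.883, -0.144, 0.0, -0.033], [0.888, -0.113, 0.0, -0.033], [0.891, -0.083, 0.0, -0.033]]
   [[0.893, -0.052, 0.0, -0.033], [0.895, -0.021, 0.0, -0.033], [0.895, 0.01, 0.0, -0.033], [0.894, 0.041, 0.0, -0.033], [0.892, 0.072, 0.0, -0.033]]
   [[0.889, 0.103, 0.0, -0.033], [0.885, 0.133, 0.0, -0.033], [0.88, 0.164, 0.0, -0.033], [0.873, 0.194, 0.0, -0.033], [0.866, 0.225, 0.0, -0.033]]
```

Emit:
apply_moves(
  commands=[
    [0,0,0,-0.1],
    [0,0,0,-0.1],
    [0,0,0,0],
    [0,0,0,0],
    [0,0,0,0],
  ],
)

```text
clock: 0.67
eef_pos: [0.1992, -0.4585, 0.2532]
tool_rot: [0.953, 0.304, -0.0, -0.0]
ft_force: [-0.8, 0.1, 0.2]
grip_width: 0.0854
grasp_force: 0.0
```

```bash
python3 -c "
from h import *
plan((.3,-.25,.25,35.4),(.515,.242,.25,82.3))"
```

```text
at [ 0.1992 -0.4585  0.2532] 35.36 t 0.7 w 0.0854 F [-0.8  0.1  0.2] j6 1.36
to [ 0.3  -0.25  0.25 35.4 ]
   [[0.676, -0.372, 0.011, -0.0], [0.676, -0.373, 0.011, -0.0], [0.676, -0.372, 0.011, -0.0], [0.676, -0.373, 0.011, -0.0], [0.676, -0.372, 0.011, -0.0]]
   [[0.676, -0.373, 0.011, -0.0], [0.676, -0.372, 0.011, -0.0], [0.677, -0.373, 0.011, -0.0], [0.676, -0.372, 0.011, -0.0], [0.677, -0.373, 0.01, -0.0]]
   [[0.676, -0.372, 0.011, -0.0], [0.677, -0.373, 0.01, -0.0], [0.676, -0.372, 0.011, -0.0], [0.677, -0.373, 0.01, -0.0], [0.676, -0.372, 0.011, -0.0]]
to [ 0.515  0.242  0.25  82.3  ]
   [[0.767, -0.461, -0.0, -0.026], [0.779, -0.44, -0.0, -0.026], [0.791, -0.419, -0.0, -0.026], [0.802, -0.397, -0.0, -0.026], [0.812, -0.375, -0.0, -0.026]]
   [[0.822, -0.353, -0.0, -0.026], [0.832, -0.331, -0.0, -0.026], [0.84, -0.308, -0.0, -0.026], [0.848, -0.285, -0.0, -0.026], [0.856, -0.262, -0.0, -0.026]]
   [[0.863, -0.238, -0.0, -0.026], [0.869, -0.215, -0.0, -0.026], [0.874, -0.191, -0.0, -0.026], [0.879, -0.167, -0.0, -0.026], [0.883, -0.143, -0.0, -0.026]]
   [[0.887, -0.119, -0.0, -0.026], [0.89, -0.095, -0.0, -0.026], [0.892, -0.071, -0.0, -0.026], [0.894, -0.046, -0.0, -0.026], [0.895, -0.022, -0.0, -0.026]]
   [[0.895, 0.003, -0.0, -0.026], [0.894, 0.027, -0.0, -0.026], [0.893, 0.051, -0.0, -0.026], [0.892, 0.075, -0.0, -0.026], [0.889, 0.1, -0.0, -0.026]]
   [[0.886, 0.124, -0.0, -0.026], [0.883, 0.148, -0.0, -0.026], [0.878, 0.172, -0.0, -0.026], [0.874, 0.196, -0.0, -0.026], [0.867, 0.219, -0.0, -0.026]]
```

```bash
cat >> h.py <<'E'
def plan(*wps):
    """print turn, then straight shift, as n identical calls of 5 rows, to each way-point"""
    o,M,yaw=pose(); p=np.array(o['eef_pos'])
    print('at',p.round(4),round(yaw,2),'t',round(o['clock'],1),'w',round(o['grip_width'],4),'F',np.round(o['ft_force'],1),'j6',round(o['joint_pos'][5],2))
    for w in wps:
        d=np.array(w[:3])-p; dy=(w[3]-yaw+180)%360-180
        if abs(dy)>.2:
            n=int(np.ceil(abs(dy)/33)); print(f'  turn {n} x5 [0,0,0,{-dy/60/5/n:.3f}]')
        yaw+=dy; a=np.radians(yaw); n=max(1,int(np.ceil(np.linalg.norm(d)/.0999)))
        u=np.array([d[0]*np.cos(a)+d[1]*np.sin(a),d[0]*np.sin(a)-d[1]*np.cos(a),-d[2]])/.02/5/n
        print(f'  shift {n} x5',u.round(3).tolist(),'-> ',np.round(w,4)); p=np.array(w[:3])
E
python3 -c "
from h import *
plan((.515,.242,.25,82.3))"
```

```text
at [ 0.1992 -0.4585  0.2532] 35.36 t 0.7 w 0.0854 F [-0.8  0.1  0.2] j6 1.36
  turn 2 x5 [0,0,0,-0.078]
  shift 8 x5 [0.921, 0.274, 0.004] ->  [ 0.515  0.242  0.25  82.3  ]
```

Emit:
apply_moves(
  commands=[
    [0,0,0,-0.078],
    [0,0,0,-0.078],
    [0,0,0,-0.078],
    [0,0,0,-0.078],
    [0,0,0,-0.078],
  ],
)

```text
clock: 1.08
eef_pos: [0.1992, -0.4586, 0.2533]
tool_rot: [0.87, 0.492, 0.0, -0.0]
ft_force: [-0.4, -0.4, 0.9]
grip_width: 0.0853
grasp_force: 0.0
```

Emit:
apply_moves(
  commands=[
    [0,0,0,-0.078],
    [0,0,0,-0.078],
    [0,0,0,-0.078],
    [0,0,0,-0.078],
    [0,0,0,-0.078],
  ],
)

```text
clock: 1.5
eef_pos: [0.1992, -0.4586, 0.2533]
tool_rot: [0.752, 0.659, 0.0, -0.0]
ft_force: [0.3, -0.3, -0.1]
grip_width: 0.0854
grasp_force: 0.0
```

Emit:
apply_moves(
  commands=[
    [0.92,0.274,0,0],
    [0.92,0.274,0,0],
    [0.92,0.274,0,0],
    [0.92,0.274,0,0],
    [0.92,0.274,0,0],
  ],
)

```text
clock: 1.92
eef_pos: [0.2389, -0.3703, 0.2533]
tool_rot: [0.754, 0.657, 0.0, 0.0]
ft_force: [-0.7, 0.4, 0.1]
grip_width: 0.0858
grasp_force: 0.0
```

Emit:
apply_moves(
  commands=[
    [0.92,0.274,0,0],
    [0.92,0.274,0,0],
    [0.92,0.274,0,0],
    [0.92,0.274,0,0],
    [0.92,0.274,0,0],
  ],
)

```text
clock: 2.33
eef_pos: [0.2785, -0.2828, 0.2534]
tool_rot: [0.754, 0.657, 0.0, 0.0]
ft_force: [0.7, 0.1, -0.2]
grip_width: 0.0854
grasp_force: 0.0
```

Emit:
apply_moves(
  commands=[
    [0.92,0.274,0,0],
    [0.92,0.274,0,0],
    [0.92,0.274,0,0],
    [0.92,0.274,0,0],
    [0.92,0.274,0,0],
  ],
)

```text
clock: 2.75
eef_pos: [0.318, -0.1953, 0.2535]
tool_rot: [0.754, 0.657, 0.0, 0.0]
ft_force: [1.0, -0.8, 0.3]
grip_width: 0.0852
grasp_force: 0.0
```

Emit:
apply_moves(
  commands=[
    [0.92,0.274,0,0],
    [0.92,0.274,0,0],
    [0.92,0.274,0,0],
    [0.92,0.274,0,0],
    [0.92,0.274,0,0],
  ],
)

```text
clock: 3.17
eef_pos: [0.3575, -0.1077, 0.2535]
tool_rot: [0.754, 0.657, 0.0, 0.0]
ft_force: [1.0, 0.4, 0.3]
grip_width: 0.0856
grasp_force: 0.0
```

Emit:
apply_moves(
  commands=[
    [0.92,0.274,0,0],
    [0.92,0.274,0,0],
    [0.92,0.274,0,0],
    [0.92,0.274,0,0],
    [0.92,0.274,0,0],
  ],
)

```text
clock: 3.58
eef_pos: [0.397, -0.0202, 0.2534]
tool_rot: [0.754, 0.657, 0.0, 0.0]
ft_force: [-0.1, -1.1, -0.6]
grip_width: 0.0853
grasp_force: 0.0
```

Emit:
apply_moves(
  commands=[
    [0.92,0.274,0,0],
    [0.92,0.274,0,0],
    [0.92,0.274,0,0],
    [0.92,0.274,0,0],
    [0.92,0.274,0,0],
  ],
)

```text
clock: 4.0
eef_pos: [0.4366, 0.0672, 0.2534]
tool_rot: [0.754, 0.657, 0.0, 0.0]
ft_force: [0.1, 0.1, -0.1]
grip_width: 0.0853
grasp_force: 0.0
```

Emit:
apply_moves(
  commands=[
    [0.92,0.274,0,0],
    [0.92,0.274,0,0],
    [0.92,0.274,0,0],
    [0.92,0.274,0,0],
    [0.92,0.274,0,0],
  ],
)

```text
clock: 4.42
eef_pos: [0.4761, 0.1547, 0.2533]
tool_rot: [0.754, 0.657, 0.0, 0.0]
ft_force: [-0.4, -0.7, -0.4]
grip_width: 0.0856
grasp_force: 0.0
```

Emit:
apply_moves(
  commands=[
    [0.92,0.274,0,0],
    [0.92,0.274,0,0],
    [0.92,0.274,0,0],
    [0.92,0.274,0,0],
    [0.92,0.274,0,0],
  ],
)

```text
clock: 4.83
eef_pos: [0.5156, 0.2422, 0.2532]
tool_rot: [0.754, 0.657, -0.0, -0.0]
ft_force: [0.0, -0.3, 0.1]
grip_width: 0.0858
grasp_force: 0.0
```

```bash
python3 - <<'E'
from h import *
c=bot.camera('wrist'); cv2.imwrite('pics/w1.png',c['image']); plan((.515,.242,.25,82.3))
print(c['camera_matrix'].round(1).tolist(),(-c['R'].T@c['t']).round(4),c['R'].round(3).tolist())
for z in (.02,.05,.09): print(z,proj(c,[(.4745,.2487,z),(.5323,.2401,z)]).round(0).tolist())
E
```

```text
at [0.5169 0.2453 0.2528] 82.32 t 4.9 w 0.0852 F [3.  1.9 0. ] j6 2.15
  shift 1 x5 [-0.035, -0.014, 0.028] ->  [ 0.515  0.242  0.25  82.3  ]
[[364.5, 0.0, 282.0], [0.0, 364.5, 215.9], [0.0, 0.0, 1.0]] [0.5264 0.3113 0.3739] [[0.991, -0.136, -0.001], [-0.13, -0.952, 0.277], [-0.038, -0.275, -0.961]]
0.02 [[239.0, 184.0], [298.0, 184.0]]
0.05 [[235.0, 190.0], [299.0, 191.0]]
0.09 [[229.0, 200.0], [302.0, 201.0]]
```

View pics/w1.png

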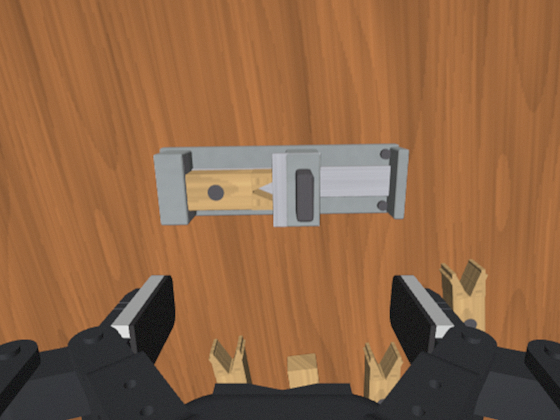

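```bash
python3 - <<'E'
from h import *
c=bot.camera('wrist')
g=back(c,(305,195),.09); e=back(c,(187.5,190),.048); print('grip',g,'pin end',e)
u=np.array([np.cos(np.radians(-7.7)),np.sin(np.radians(-7.7))]); n=np.array([-u[1],u[0]])
print('bed centre from pin end',e+.045*u,'grip rel',(g-e)@u-.045,(g-e)@n)
m=wood(c['image']); m[:,:150]=0; m[240:]=0
k=max(blobs(m,500,5000),key=cv2.contourArea); print(cv2.minAreaRect(k),cv2.boundingRect(k))
for z,a,b in((.02,(165,215),(395,213)),(.02,(195,147),(385,145.5))):
    p,q=back(c,a,z),back(c,b,z); print('edge yaw',np.degrees(np.arctan2(*(q-p)[::-1])))
plan((*g,.2,82.3),(*g,.085,82.3))
E
```

```text
grip [0.53714473 0.24852512] pin end [0.43306744 0.2577036 ]
bed centre from pin end [0.47766169 0.25167422] grip rel 0.059368634875951856 0.004849201276327755
((227.4110565185547, 194.28469848632812), (41.03042984008789, 86.5694808959961), 88.91908264160156) (184, 173, 88, 42)
edge yaw -7.137312326361503
edge yaw -7.206213344917005
at [0.5161 0.2436 0.2527] 82.34 t 4.9 w 0.0855 F [ 0.3 -0.6  0.2] j6 2.15
  shift 1 x5 [0.077, 0.202, 0.527] ->  [ 0.5371  0.2485  0.2    82.3   ]
  shift 2 x5 [0.0, 0.0, 0.575] ->  [ 0.5371  0.2485  0.085  82.3   ]
```

```bash
python3 - <<'E'
from h import *
for i in range(2):
    c=bot.camera('wrist'); s=cv2.cvtColor(c['image'],cv2.COLOR_BGR2HSV)
    gr=((s[...,2]<85)&(s[...,1]<80)).astype(np.uint8); gr[:,:270]=0; gr[:,340:]=0; gr[:150]=0; gr[240:]=0
    for k in blobs(gr,200,3000):
        r=cv2.minAreaRect(k); print(r,back(c,r[0],.09).round(4))
    m=wood(c['image']); m[:,:150]=0; m[240:]=0
    k=max(blobs(m,500,5000),key=cv2.contourArea); print(cv2.boundingRect(k),cv2.minAreaRect(k))
c=bot.camera('top'); print('via top pred px of wrist grip',proj(c,[(*back(bot.camera('wrist'),(305,195),.09),.09)]))
cv2.imwrite('pics/t2.png',cv2.resize(c['image'][170:270,160:260],None,fx=6,fy=6,interpolation=cv2.INTER_CUBIC))
plan()
E
```

```text
(184, 171, 88, 42) ((227.49996948242188, 191.49998474121094), (86.99998474121094, 40.99999237060547), -0.0)
(185, 169, 88, 42) ((228.5323944091797, 190.24940490722656), (41.104068756103516, 86.74440002441406), 88.93909454345703)
via top pred px of wrist grip [[185.07247959 209.19181542]]
at [0.5149 0.2406 0.2532] 82.22 t 5.1 w 0.0854 F [0.2 0.5 0.4] j6 2.14
```

View pics/t2.png

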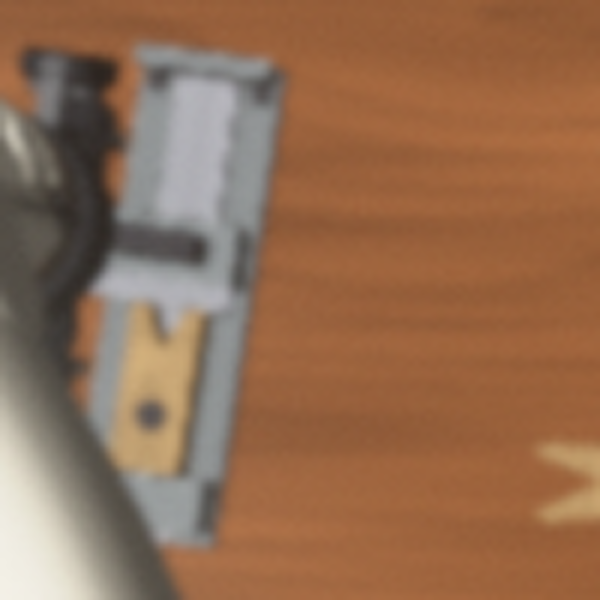

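The crop shows the arm shading the vise's left side, with the jaw plate near (185,211). The readings drift while the arm settles, so I'll hold still and measure again.

Emit:
apply_moves(
  commands=[
    [0,0,0,0],
    [0,0,0,0],
    [0,0,0,0],
    [0,0,0,0],
    [0,0,0,0],
  ],
)

```text
clock: 5.55
eef_pos: [0.5153, 0.241, 0.2535]
tool_rot: [0.753, 0.658, 0.0, 0.0]
ft_force: [0.4, 0.3, -0.2]
grip_width: 0.0853
grasp_force: 0.0
```

```bash
python3 - <<'E'
from h import *
c=bot.camera('wrist'); s=cv2.cvtColor(c['image'],cv2.COLOR_BGR2HSV)
print(s[195,305],s[160,305],s[195,280])
gr=(s[...,2]<100).astype(np.uint8); gr[:,:288]=0; gr[:,325:]=0; gr[:150]=0; gr[240:]=0
for k in blobs(gr,200,3000):
    r=cv2.minAreaRect(k); print(r,back(c,r[0],.09).round(4))
m=wood(c['image']); m[:,:150]=0; m[240:]=0
k=max(blobs(m,500,5000),key=cv2.contourArea); b=cv2.boundingRect(k); print(b,cv2.minAreaRect(k), back(c,(b[0]+1,b[1]+b[3]/2-1),.048))
plan()
for z in (.02,.048,.09): print(z,proj(c,[(.4745,.2487,z),(.5323,.2401,z)]).round(0).tolist())
E
```

```text
[138  14  92] [ 93  14 159] [125   8 189]
((304.0, 194.0), (52.0, 18.0), 90.0) [0.5347 0.2446]
(185, 168, 88, 42) ((228.5020751953125, 188.6160430908203), (40.314998626708984, 86.75402069091797), 88.97696685791016) [0.43010768 0.25491282]
at [0.5153 0.2411 0.2535] 82.26 t 5.6 w 0.0854 F [ 0.3  0.8 -0.1] j6 2.14
0.02 [[239.0, 182.0], [298.0, 183.0]]
0.048 [[235.0, 188.0], [299.0, 189.0]]
0.09 [[229.0, 199.0], [302.0, 200.0]]
```

```bash
python3 -c "
from h import *
plan((.535,.243,.17,82.3),(.535,.243,.086,82.3),(.535+.048*.991,.243-.048*.134,.086,82.3))"
```

```text
at [0.5153 0.2411 0.2535] 82.26 t 5.6 w 0.0854 F [ 0.3  0.8 -0.1] j6 2.14
  shift 1 x5 [0.045, 0.193, 0.835] ->  [ 0.535  0.243  0.17  82.3  ]
  shift 1 x5 [0.0, 0.0, 0.84] ->  [ 0.535  0.243  0.086 82.3  ]
  shift 1 x5 [-0.0, 0.48, -0.0] ->  [ 0.5826  0.2366  0.086  82.3   ]
```

Emit:
apply_moves(
  commands=[
    [0.045,0.193,0.835,0],
    [0.045,0.193,0.835,0],
    [0.045,0.193,0.835,0],
    [0.045,0.193,0.835,0],
    [0.045,0.193,0.835,0],
  ],
)

```text
clock: 6.02
eef_pos: [0.5352, 0.2431, 0.1691]
tool_rot: [0.753, 0.658, 0.0, 0.0]
ft_force: [0.2, -0.3, -0.3]
grip_width: 0.0856
grasp_force: 0.0
```

Emit:
apply_moves(
  commands=[
    [0,0,0.84,0],
    [0,0,0.84,0],
    [0,0,0.84,0],
    [0,0,0.84,0],
    [0,0,0.84,0],
  ],
)

```text
clock: 6.43
eef_pos: [0.5351, 0.2432, 0.0851]
tool_rot: [0.753, 0.658, 0.0, 0.0]
ft_force: [0.7, 0.4, 0.6]
grip_width: 0.0851
grasp_force: 0.0
```

Emit:
apply_moves(
  commands=[
    [0,0,0,0],
    [0,0,0,0],
    [0,0,0,0],
    [0,0,0,0],
    [0,0,0,0],
  ],
  claw=1,
)

```text
clock: 6.85
eef_pos: [0.5359, 0.2436, 0.0873]
tool_rot: [0.753, 0.658, 0.001, 0.0]
ft_force: [0.7, 0.0, -0.3]
grip_width: 0.0253
grasp_force: 0.0
```

Emit:
apply_moves(
  commands=[
    [0,0,0,0],
    [0,0,0,0],
    [0,0,0,0],
    [0,0,0,0],
    [0,0,0,0],
  ],
)

```text
clock: 7.27
eef_pos: [0.5353, 0.2435, 0.0872]
tool_rot: [0.753, 0.658, 0.001, 0.0]
ft_force: [-2.0, -0.4, 6.0]
grip_width: 0.0127
grasp_force: 60.8
```

Emit:
apply_moves(
  commands=[
    [0,0.3,0,0],
    [0,0.3,0,0],
    [0,0.3,0,0],
    [0,0.3,0,0],
    [0,0.3,0,0],
  ],
)

```text
clock: 7.68
eef_pos: [0.5639, 0.2401, 0.0872]
tool_rot: [0.752, 0.659, 0.0, -0.001]
ft_force: [-5.6, 1.4, 7.6]
grip_width: 0.0125
grasp_force: 61.0
```

Emit:
apply_moves(
  commands=[
    [0,0.3,0,0],
    [0,0.2,0,0],
    [0,0.2,0,0],
    [0,0.1,0,0],
    [0,0,0,0],
  ],
)

```text
clock: 8.1
eef_pos: [0.5805, 0.2381, 0.0872]
tool_rot: [0.753, 0.659, 0.001, -0.001]
ft_force: [-3.6, 1.7, 5.0]
grip_width: 0.013
grasp_force: 60.5
```

Emit:
apply_moves(
  commands=[
    [0,0,0,0],
    [0,0,0,0],
    [0,0,0,0],
    [0,0,0,0],
    [0,0,0,0],
  ],
  claw=0,
)

```text
clock: 8.52
eef_pos: [0.5806, 0.2367, 0.0856]
tool_rot: [0.753, 0.658, -0.0, 0.0]
ft_force: [0.6, 0.5, -0.4]
grip_width: 0.0726
grasp_force: 0.0
```

Emit:
apply_moves(
  commands=[
    [0,0,-0.9,0],
    [0,0,-0.9,0],
    [0,0,-0.9,0],
    [0,0,-0.9,0],
    [0,0,-0.9,0],
  ],
)

```text
clock: 8.93
eef_pos: [0.5806, 0.2368, 0.1765]
tool_rot: [0.753, 0.658, -0.0, 0.0]
ft_force: [-0.0, 0.4, 0.3]
grip_width: 0.0854
grasp_force: 0.0
```

```bash
python3 -c "
from h import *
plan((.50,.18,.26,172.3))"
```

```text
at [0.5806 0.2368 0.1765] 82.27 t 8.9 w 0.0854 F [-0.   0.4  0.3] j6 2.09
  turn 3 x5 [0,0,0,-0.100]
  shift 2 x5 [0.361, -0.335, -0.418] ->  [  0.5    0.18   0.26 172.3 ]
```

```bash
python3 -c "
from h import *
plan((.476,.250,.22,172.3))"
```

```text
at [0.5806 0.2368 0.1765] 82.27 t 8.9 w 0.0854 F [-0.   0.4  0.3] j6 2.09
  turn 3 x5 [0,0,0,-0.100]
  shift 2 x5 [0.527, -0.005, -0.218] ->  [  0.476   0.25    0.22  172.3  ]
```

Emit:
apply_moves(
  commands=[
    [0,0,0,-0.1],
    [0,0,0,-0.1],
    [0,0,0,-0.1],
    [0,0,0,-0.1],
    [0,0,0,-0.1],
  ],
)

```text
clock: 9.35
eef_pos: [0.5806, 0.2368, 0.1757]
tool_rot: [0.555, 0.832, -0.0, 0.0]
ft_force: [-0.2, 0.6, -0.3]
grip_width: 0.0853
grasp_force: 0.0
```

Emit:
apply_moves(
  commands=[
    [0,0,0,-0.1],
    [0,0,0,-0.1],
    [0,0,0,-0.1],
    [0,0,0,-0.1],
    [0,0,0,-0.1],
  ],
)

```text
clock: 9.77
eef_pos: [0.5806, 0.2368, 0.1756]
tool_rot: [0.321, 0.947, -0.0, -0.0]
ft_force: [0.2, 0.1, 0.2]
grip_width: 0.0854
grasp_force: 0.0
```

Emit:
apply_moves(
  commands=[
    [0,0,0,-0.1],
    [0,0,0,-0.1],
    [0,0,0,-0.1],
    [0,0,0,-0.1],
    [0,0,0,-0.1],
  ],
)

```text
clock: 10.18
eef_pos: [0.5806, 0.2368, 0.1756]
tool_rot: [0.065, 0.998, -0.0, -0.0]
ft_force: [0.2, 0.6, -0.4]
grip_width: 0.0855
grasp_force: 0.0
```

Emit:
apply_moves(
  commands=[
    [0.527,0,-0.218,0],
    [0.527,0,-0.218,0],
    [0.527,0,-0.218,0],
    [0.527,0,-0.218,0],
    [0.527,0,-0.218,0],
  ],
)

```text
clock: 10.6
eef_pos: [0.527, 0.2443, 0.1985]
tool_rot: [0.068, 0.998, 0.0, 0.0]
ft_force: [0.8, -0.1, -0.1]
grip_width: 0.085
grasp_force: 0.0
```

Emit:
apply_moves(
  commands=[
    [0.527,0,-0.218,0],
    [0.527,0,-0.218,0],
    [0.527,0,-0.218,0],
    [0.527,0,-0.218,0],
    [0.527,0,-0.218,0],
  ],
)

```text
clock: 11.02
eef_pos: [0.4751, 0.2513, 0.2199]
tool_rot: [0.067, 0.998, 0.0, 0.0]
ft_force: [0.3, 0.0, -0.3]
grip_width: 0.0851
grasp_force: 0.0
```

Emit:
apply_moves(
  commands=[
    [0,0,0,0],
    [0,0,0,0],
    [0,0,0,0],
    [0,0,0,0],
    [0,0,0,0],
  ],
)

```text
clock: 11.43
eef_pos: [0.4765, 0.2509, 0.2189]
tool_rot: [0.068, 0.998, -0.0, -0.0]
ft_force: [-0.2, -0.9, -0.3]
grip_width: 0.0853
grasp_force: 0.0
```

```bash
cat >> h.py <<'E'
def wpin(z0,name=None):
    """pins seen by the wrist camera, bottom at z0"""
    c=bot.camera('wrist'); m=wood(c['image'])
    if name: cv2.imwrite(f'pics/{name}.png',c['image'])
    o,M,yaw=pose()
    for k in blobs(m,1500,30000):
        x,y,w,h=cv2.boundingRect(k)
        p,a,r=fit(c,k,z0); cut=x<=1 or y<=1 or x+w>=559 or y+h>=419
        print('wpin px',np.round(k.reshape(-1,2).mean(0)),p.round(4),'yaw %.1f fill %.2f sol %.2f'%(a,r,cv2.contourArea(k)/cv2.contourArea(cv2.convexHull(k))),'CUT' if cut else '')
    return c
E
python3 -c "
from h import *
c=wpin(.02,'w2'); plan()
print(proj(c,[(.476,.250,.048)]))"
```

```text
wpin px [ 33. 261.] [0.5055 0.0223] yaw -83.0 fill 0.52 sol 0.92 CUT
wpin px [ 42. 171.] [0.4277 0.0531] yaw -86.8 fill 0.64 sol 0.65 CUT
wpin px [277. 196.] [0.4757 0.246 ] yaw -6.7 fill 1.03 sol 0.81 
at [0.4765 0.251  0.219 ] 172.25 t 11.5 w 0.0855 F [ 0.1  0.9 -0.2] j6 0.62
[[281.37431277 198.18021777]]
```

View pics/w2.png

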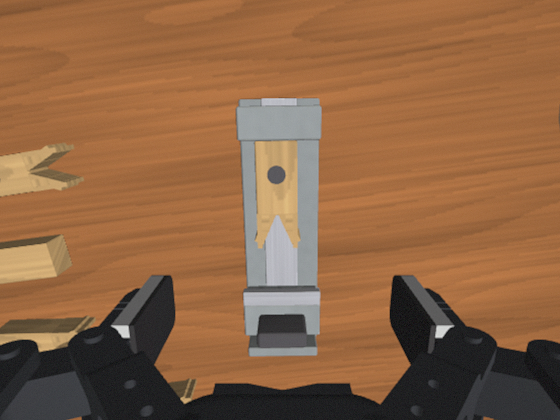

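The pin's centre is at px (277,195), with the jaw well clear of it (jaw edge at row 290). I'll descend on the pin.

```bash
python3 -c "
from h import *
plan((.4755,.247,.12,172.7),(.4755,.247,.054,172.7))"
```

```text
at [0.4765 0.251  0.219 ] 172.25 t 11.5 w 0.0855 F [ 0.1  0.9 -0.2] j6 0.62
  turn 1 x5 [0,0,0,-0.001]
  shift 1 x5 [0.005, -0.04, 0.99] ->  [4.755e-01 2.470e-01 1.200e-01 1.727e+02]
  shift 1 x5 [0.0, 0.0, 0.66] ->  [4.755e-01 2.470e-01 5.400e-02 1.727e+02]
```

Emit:
apply_moves(
  commands=[
    [0.005,-0.04,0.99,-0.002],
    [0.005,-0.04,0.99,-0.002],
    [0.005,-0.04,0.99,-0.002],
    [0.005,-0.04,0.99,0],
    [0.005,-0.04,0.99,0],
  ],
)

```text
clock: 11.9
eef_pos: [0.4754, 0.247, 0.1193]
tool_rot: [0.064, 0.998, -0.0, -0.0]
ft_force: [0.6, 0.5, 0.2]
grip_width: 0.0854
grasp_force: 0.0
```

Emit:
apply_moves(
  commands=[
    [0,0,0.66,0],
    [0,0,0.66,0],
    [0,0,0.66,0],
    [0,0,0.66,0],
    [0,0,0.66,0],
  ],
)

```text
clock: 12.32
eef_pos: [0.4754, 0.247, 0.0534]
tool_rot: [0.064, 0.998, -0.0, -0.0]
ft_force: [0.1, -0.1, 0.1]
grip_width: 0.0857
grasp_force: 0.0
```

Emit:
apply_moves(
  commands=[
    [0,0,0,0],
    [0,0,0,0],
    [0,0,0,0],
    [0,0,0,0],
    [0,0,0,0],
  ],
  claw=1,
)

```text
clock: 12.73
eef_pos: [0.4763, 0.2478, 0.0559]
tool_rot: [0.064, 0.998, 0.001, 0.001]
ft_force: [0.2, -1.1, -0.8]
grip_width: 0.0327
grasp_force: 60.2
```

Emit:
apply_moves(
  commands=[
    [0,0,0,0],
    [0,0,0,0],
    [0,0,0,0],
    [0,0,0,0],
    [0,0,0,0],
  ],
)

```text
clock: 13.15
eef_pos: [0.4762, 0.2477, 0.0557]
tool_rot: [0.064, 0.998, 0.001, 0.001]
ft_force: [0.2, -0.1, 6.1]
grip_width: 0.0321
grasp_force: 61.0
```

Emit:
apply_moves(
  commands=[
    [0,0,-0.3,0],
    [0,0,-0.6,0],
    [0,0,-0.9,0],
    [0,0,-0.9,0],
    [0,0,-0.9,0],
  ],
)

```text
clock: 13.57
eef_pos: [0.4743, 0.2468, 0.1267]
tool_rot: [0.064, 0.998, -0.001, -0.001]
ft_force: [0.1, 0.7, -2.1]
grip_width: 0.0324
grasp_force: 60.6
```

Emit:
apply_moves(
  commands=[
    [0,0,-0.9,0],
    [0,0,-0.9,0],
    [0,0,-0.5,0],
    [0,0,0,0],
    [0,0,0,0],
  ],
)

```text
clock: 13.98
eef_pos: [0.4751, 0.2472, 0.1723]
tool_rot: [0.064, 0.998, 0.0, 0.0]
ft_force: [-0.3, -0.4, -2.1]
grip_width: 0.0321
grasp_force: 60.6
```

```bash
python3 -c "
from h import *
plan((.434,-.19,.17,180.3),(.434,-.203,.06,180.3),(.434,-.203,.042,180.3))"
```

```text
at [0.4751 0.2472 0.1723] 172.64 t 14.0 w 0.0321 F [-0.3 -0.4 -2.1] j6 0.61
  turn 1 x5 [0,0,0,-0.026]
  shift 5 x5 [0.087, -0.874, 0.005] ->  [ 4.340e-01 -1.900e-01  1.700e-01  1.803e+02]
  shift 2 x5 [0.0, -0.065, 0.55] ->  [ 4.340e-01 -2.030e-01  6.000e-02  1.803e+02]
  shift 1 x5 [-0.0, 0.0, 0.18] ->  [ 4.340e-01 -2.030e-01  4.200e-02  1.803e+02]
```

Emit:
apply_moves(
  commands=[
    [0,0,0,-0.026],
    [0,0,0,-0.026],
    [0,0,0,-0.026],
    [0,0,0,-0.026],
    [0,0,0,-0.026],
  ],
)

```text
clock: 14.4
eef_pos: [0.474, 0.2467, 0.1703]
tool_rot: [-0.005, 1.0, -0.001, -0.002]
ft_force: [0.1, -0.2, -0.6]
grip_width: 0.0322
grasp_force: 60.6
```

Emit:
apply_moves(
  commands=[
    [0.08,-0.9,0,0],
    [0.08,-0.9,0,0],
    [0.08,-0.9,0,0],
    [0.08,-0.9,0,0],
    [0.08,-0.9,0,0],
  ],
)

```text
clock: 14.82
eef_pos: [0.4664, 0.1561, 0.1705]
tool_rot: [-0.004, 1.0, -0.001, -0.002]
ft_force: [-0.2, 0.1, -1.2]
grip_width: 0.033
grasp_force: 60.6
```

Emit:
apply_moves(
  commands=[
    [0.08,-0.9,0,0],
    [0.08,-0.9,0,0],
    [0.08,-0.9,0,0],
    [0.08,-0.9,0,0],
    [0.08,-0.9,0,0],
  ],
)

```text
clock: 15.23
eef_pos: [0.4591, 0.0661, 0.1706]
tool_rot: [-0.004, 1.0, -0.0, -0.002]
ft_force: [-0.1, 0.3, -0.9]
grip_width: 0.0322
grasp_force: 60.6
```

Emit:
apply_moves(
  commands=[
    [0.08,-0.9,0,0],
    [0.08,-0.9,0,0],
    [0.08,-0.9,0,0],
    [0.08,-0.9,0,0],
    [0.08,-0.9,0,0],
  ],
)

```text
clock: 15.65
eef_pos: [0.4518, -0.0237, 0.1707]
tool_rot: [-0.004, 1.0, 0.0, -0.002]
ft_force: [-0.3, 0.3, -0.4]
grip_width: 0.0323
grasp_force: 60.6
```

Emit:
apply_moves(
  commands=[
    [0.08,-0.9,0,0],
    [0.08,-0.9,0,0],
    [0.08,-0.9,0,0],
    [0.08,-0.9,0,0],
    [0.08,-0.9,0,0],
  ],
)

```text
clock: 16.07
eef_pos: [0.4445, -0.1135, 0.1706]
tool_rot: [-0.004, 1.0, 0.001, -0.002]
ft_force: [0.2, 0.8, -1.5]
grip_width: 0.0324
grasp_force: 60.6
```

Emit:
apply_moves(
  commands=[
    [0.08,-0.9,0.5,0],
    [0.08,-0.9,0.5,0],
    [0.08,-0.9,0.5,0],
    [0,-0.4,0.5,0],
    [0,0,0,0],
  ],
)

```text
clock: 16.48
eef_pos: [0.4394, -0.1755, 0.1292]
tool_rot: [-0.003, 1.0, 0.001, -0.003]
ft_force: [0.4, 0.9, -1.0]
grip_width: 0.0323
grasp_force: 60.6
```

```bash
python3 - <<'E'
from h import *
plan((.434,-.203,.060,180.3),(.434,-.203,.043,180.3))
o=pose()[0]
c=wpin(o['eef_pos'][2]-.0355,'w3')
s=cv2.cvtColor(c['image'],cv2.COLOR_BGR2HSV); pk=((s[...,1]<50)&(s[...,2]>100)&(s[...,2]<180)).astype(np.uint8)
for k in blobs(pk,1500,60000): g=stats(cv2.convexHull(k))[0]; print('pocket?',g.round(),back(c,g,.008).round(4),np.round(cv2.minAreaRect(k)[1]))
print('pocket corners px',proj(c,[(.434+a*.05,-.203+b*.022,.018) for a,b in((-1,-1),(-1,1),(1,1),(1,-1))]).round().tolist())
E
```

```text
at [ 0.4394 -0.1755  0.1292] -179.71 t 16.5 w 0.0323 F [ 0.4  0.9 -1. ] j6 -0.38
  shift 1 x5 [0.055, -0.275, 0.692] ->  [ 4.340e-01 -2.030e-01  6.000e-02  1.803e+02]
  shift 1 x5 [-0.0, 0.0, 0.17] ->  [ 4.340e-01 -2.030e-01  4.300e-02  1.803e+02]
wpin px [510. 321.] [ 0.4576 -0.0795] yaw 87.4 fill 0.18 sol 1.00 CUT
wpin px [541. 211.] [ 0.4107 -0.0744] yaw 3.7 fill 0.06 sol 0.94 CUT
wpin px [284. 279.] [ 0.439  -0.1757] yaw -0.1 fill 1.01 sol 0.81 
wpin px [127. 217.] [ 0.4138 -0.2362] yaw -0.5 fill 0.40 sol 0.88 
pocket? [ 53. 331.] [ 0.5305 -0.3485] [68. 52.]
pocket? [233. 199.] [ 0.4276 -0.209 ] [124.  67.]
pocket? [ 34. 214.] [ 0.4387 -0.3468] [139.  57.]
pocket corners px [[203.0, 134.0], [274.0, 135.0], [274.0, 282.0], [211.0, 281.0]]
```

View pics/w3.png

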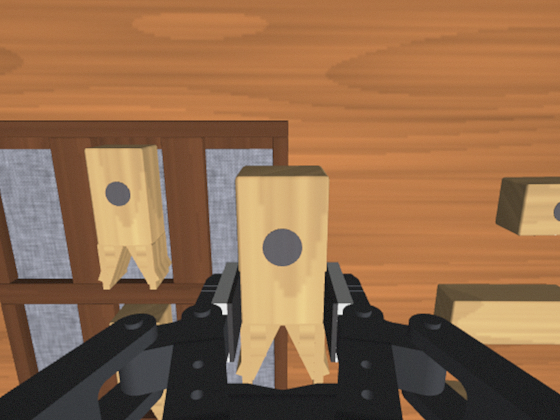

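Held pin is centred on the TCP, notch toward +x. The empty pocket's edges appear at px 206–274, row 136, where the model predicts them, so I'll lower it.

Emit:
apply_moves(
  commands=[
    [0.09,-0.45,0,0],
    [0.09,-0.45,0,0],
    [0.09,-0.47,0,0],
    [0,0,0,0],
    [0,0,0,0],
  ],
)

```text
clock: 16.95
eef_pos: [0.4366, -0.203, 0.1329]
tool_rot: [-0.003, 1.0, -0.0, 0.001]
ft_force: [-0.3, -0.5, -0.9]
grip_width: 0.0327
grasp_force: 60.6
```

Emit:
apply_moves(
  commands=[
    [0,0,0.69,0],
    [0,0,0.69,0],
    [0,0,0.69,0],
    [0,0,0.69,0],
    [0,0,0.69,0],
  ],
)

```text
clock: 17.37
eef_pos: [0.4367, -0.2022, 0.0632]
tool_rot: [-0.004, 1.0, -0.0, 0.0]
ft_force: [-0.0, -0.6, -0.7]
grip_width: 0.0323
grasp_force: 60.6
```

Emit:
apply_moves(
  commands=[
    [0,0,0.2,0],
    [0,0,0.2,0],
    [0,0,0.2,0],
    [0,0,0.15,0],
    [0,0,0,0],
  ],
)

```text
clock: 17.78
eef_pos: [0.4365, -0.2025, 0.0484]
tool_rot: [-0.004, 1.0, -0.0, 0.0]
ft_force: [-0.2, -0.3, -1.2]
grip_width: 0.0326
grasp_force: 60.6
```

```bash
python3 -c "
from h import *
plan((.434,-.203,.043,180.3))"
```

```text
at [ 0.4365 -0.2025  0.0484] -179.55 t 17.8 w 0.0326 F [-0.2 -0.3 -1.2] j6 -0.44
  shift 1 x5 [0.025, -0.005, 0.054] ->  [ 4.340e-01 -2.030e-01  4.300e-02  1.803e+02]
```

Emit:
apply_moves(
  commands=[
    [0.06,0,0,0],
    [0.06,0,0.08,0],
    [0,0,0.08,0],
    [0,0,0.08,0],
    [0,0,0,0],
  ],
)

```text
clock: 18.2
eef_pos: [0.4341, -0.2026, 0.0437]
tool_rot: [-0.004, 1.0, -0.0, 0.0]
ft_force: [-0.2, 0.1, -0.1]
grip_width: 0.0327
grasp_force: 60.6
```

Emit:
apply_moves(
  commands=[
    [0,0,0,0],
    [0,0,0,0],
    [0,0,0,0],
    [0,0,0,0],
    [0,0,0,0],
  ],
  claw=0.46,
)

```text
clock: 18.62
eef_pos: [0.4341, -0.2025, 0.0436]
tool_rot: [-0.004, 1.0, -0.0, 0.0]
ft_force: [-0.2, -0.2, 0.3]
grip_width: 0.0461
grasp_force: 0.0
```

Emit:
apply_moves(
  commands=[
    [0,0,-0.2,0],
    [0,0,-0.5,0],
    [0,0,-0.9,0],
    [0,0,-0.9,0],
    [0,0,-0.9,0],
  ],
)

```text
clock: 19.03
eef_pos: [0.4338, -0.2024, 0.1124]
tool_rot: [-0.004, 1.0, 0.0, -0.0]
ft_force: [0.4, 0.8, 0.3]
grip_width: 0.0464
grasp_force: 0.0
```

Emit:
apply_moves(
  commands=[
    [0,0,-0.9,0],
    [0,0,-0.9,0],
    [0,0,0,0],
    [0,0,0,0],
    [0,0,0,0],
  ],
  claw=0,
)

```text
clock: 19.45
eef_pos: [0.4336, -0.2023, 0.1471]
tool_rot: [-0.004, 1.0, 0.0, -0.0]
ft_force: [-0.4, -0.1, -0.2]
grip_width: 0.0853
grasp_force: 0.0
```

```bash
python3 -c "
from h import *
c=wpin(.008); plan((.427,.024,.15,90.6)); print('rack at .434,-.203'); survey()"
```

```text
wpin px [193. 351.] [ 0.5478 -0.2719] yaw -5.6 fill 0.71 sol 0.88 
wpin px [519. 315.] [ 0.5116 -0.0256] yaw -89.2 fill 0.41 sol 0.98 CUT
wpin px [178. 217.] [ 0.4364 -0.2743] yaw 0.8 fill 0.99 sol 0.86 
wpin px [282. 217.] [ 0.4349 -0.2029] yaw 0.7 fill 1.03 sol 0.81 
at [ 0.4333 -0.2021  0.1466] -179.56 t 19.5 w 0.0854 F [ 0.1 -0.4 -0.5] j6 -0.44
  turn 3 x5 [0,0,0,0.100]
  shift 3 x5 [0.754, -0.013, -0.011] ->  [4.27e-01 2.40e-02 1.50e-01 9.06e+01]
rack at .434,-.203
pin [264. 250.] [0.4272 0.0219] 89.7 fill 1.01 solidity 0.85
pin [277. 222.] [ 0.5091 -0.011 ] -89.8 fill 1.04 solidity 0.96
pin [367. 206.] [ 0.559  -0.2719] -5.3 fill 0.81 solidity 0.75
pin [276. 191.] [ 0.5989 -0.0087] 83.3 fill 1.02 solidity 0.84
pin [302. 162.] [ 0.6873 -0.0841] 89.6 fill 0.92 solidity 0.87
pin [245. 158.] [0.6952 0.0833] -88.0 fill 0.91 solidity 0.88
```

Pocket 1 is filled correctly (0.435,-0.203). Next is the spare at (0.427,0.022).

Emit:
apply_moves(
  commands=[
    [0,0,0,0.1],
    [0,0,0,0.1],
    [0,0,0,0.1],
    [0,0,0,0.1],
    [0,0,0,0.1],
  ],
  claw=0.3,
)

```text
clock: 19.97
eef_pos: [0.4332, -0.2022, 0.1463]
tool_rot: [0.258, 0.966, 0.0, -0.001]
ft_force: [-0.5, -0.2, 0.5]
grip_width: 0.06
grasp_force: 0.0
```

Emit:
apply_moves(
  commands=[
    [0,0,0,0.1],
    [0,0,0,0.1],
    [0,0,0,0.1],
    [0,0,0,0.1],
    [0,0,0,0.1],
  ],
)

```text
clock: 20.38
eef_pos: [0.4333, -0.2021, 0.1463]
tool_rot: [0.499, 0.867, -0.0, -0.001]
ft_force: [0.5, -0.3, 0.7]
grip_width: 0.06
grasp_force: 0.0
```

Emit:
apply_moves(
  commands=[
    [0,0,0,0.1],
    [0,0,0,0.1],
    [0,0,0,0.1],
    [0,0,0,0.1],
    [0,0,0,0.1],
  ],
)

```text
clock: 20.8
eef_pos: [0.4332, -0.2021, 0.1463]
tool_rot: [0.706, 0.708, -0.0, -0.001]
ft_force: [-0.4, 0.7, -0.2]
grip_width: 0.0598
grasp_force: 0.0
```

Emit:
apply_moves(
  commands=[
    [0.75,-0.013,0,0],
    [0.75,-0.013,0,0],
    [0.75,-0.013,0,0],
    [0.75,-0.013,0,0],
    [0.75,-0.013,0,0],
  ],
)

```text
clock: 21.22
eef_pos: [0.4312, -0.1267, 0.1464]
tool_rot: [0.704, 0.71, -0.001, -0.001]
ft_force: [-0.5, -0.4, -0.6]
grip_width: 0.0597
grasp_force: 0.0
```

Emit:
apply_moves(
  commands=[
    [0.75,-0.013,0,0],
    [0.75,-0.013,0,0],
    [0.75,-0.013,0,0],
    [0.75,-0.013,0,0],
    [0.75,-0.013,0,0],
  ],
)

```text
clock: 21.63
eef_pos: [0.4294, -0.0517, 0.1465]
tool_rot: [0.704, 0.71, -0.001, -0.001]
ft_force: [0.3, -1.0, 1.0]
grip_width: 0.0599
grasp_force: 0.0
```

Emit:
apply_moves(
  commands=[
    [0.75,-0.013,0,0],
    [0.75,-0.013,0,0],
    [0.75,-0.013,0,0],
    [0.75,-0.013,0,0],
    [0.75,-0.013,0,0],
  ],
)

```text
clock: 22.05
eef_pos: [0.4275, 0.0231, 0.1465]
tool_rot: [0.704, 0.71, -0.001, -0.001]
ft_force: [0.3, 0.5, -0.6]
grip_width: 0.0598
grasp_force: 0.0
```

Emit:
apply_moves(
  commands=[
    [0,0,0.2,0],
    [0,0,0,0],
    [0,0,0,0],
    [0,0,0,0],
    [0,0,0,0],
  ],
)

```text
clock: 22.47
eef_pos: [0.4283, 0.0218, 0.1434]
tool_rot: [0.705, 0.709, -0.0, -0.0]
ft_force: [-0.4, -0.3, 0.9]
grip_width: 0.0599
grasp_force: 0.0
```

```bash
python3 -c "
from h import *
c=wpin(0); plan((.427,.022,.08,90.0),(.427,.022,.034,90))"
```

```text
wpin px [400. 245.] [ 0.5134 -0.0014] yaw -79.6 fill 0.65 sol 0.90 
wpin px [522. 243.] [ 0.6017 -0.0098] yaw -86.9 fill 0.84 sol 0.65 CUT
wpin px [280. 205.] [0.4285 0.0221] yaw -89.0 fill 1.06 sol 0.79 
at [0.4284 0.0218 0.1435] 90.37 t 22.5 w 0.0597 F [-0.1  0.2 -0.6] j6 1.62
  turn 1 x5 [0,0,0,0.001]
  shift 1 x5 [0.002, -0.014, 0.635] ->  [4.27e-01 2.20e-02 8.00e-02 9.00e+01]
  shift 1 x5 [0.0, 0.0, 0.46] ->  [4.27e-01 2.20e-02 3.40e-02 9.00e+01]
```

Emit:
apply_moves(
  commands=[
    [0,0,0.9,0],
    [0,0,0.9,0],
    [0,0,0.9,0],
    [0,0,0.9,0],
    [0,0,0.9,0],
  ],
)

```text
clock: 22.93
eef_pos: [0.4287, 0.022, 0.0531]
tool_rot: [0.705, 0.709, 0.0, 0.0]
ft_force: [-0.8, -0.5, -0.5]
grip_width: 0.0599
grasp_force: 0.0
```

Emit:
apply_moves(
  commands=[
    [0,0,0.5,0],
    [0,0,0.4,0],
    [0,0,0.1,0],
    [0,0,0,0],
    [0,0,0,0],
  ],
)

```text
clock: 23.35
eef_pos: [0.4289, 0.0224, 0.0341]
tool_rot: [0.704, 0.71, 0.0, 0.0]
ft_force: [0.8, -0.3, 0.9]
grip_width: 0.0598
grasp_force: 0.0
```

Emit:
apply_moves(
  commands=[
    [0,0,0,0],
    [0,0,0,0],
    [0,0,0,0],
    [0,0,0,0],
    [0,0,0,0],
  ],
  claw=1,
)

```text
clock: 23.77
eef_pos: [0.4292, 0.0225, 0.0346]
tool_rot: [0.704, 0.71, 0.001, 0.001]
ft_force: [-0.8, -0.3, 7.0]
grip_width: 0.0323
grasp_force: 60.8
```

Emit:
apply_moves(
  commands=[
    [0,0,-0.2,0],
    [0,0,-0.5,0],
    [0,0,-0.9,0],
    [0,0,-0.9,0],
    [0,0,-0.9,0],
  ],
)

```text
clock: 24.18
eef_pos: [0.4277, 0.0225, 0.1021]
tool_rot: [0.704, 0.71, -0.001, -0.0]
ft_force: [0.4, -0.1, -1.1]
grip_width: 0.0324
grasp_force: 59.9
```

```bash
python3 -c "
from h import *
plan((.55,-.203,.13,180.3))"
```

```text
at [0.4277 0.0225 0.1021] 90.44 t 24.2 w 0.0324 F [ 0.4 -0.1 -1.1] j6 1.62
  turn 3 x5 [0,0,0,-0.100]
  shift 3 x5 [-0.404, -0.754, -0.093] ->  [ 5.500e-01 -2.030e-01  1.300e-01  1.803e+02]
```

Emit:
apply_moves(
  commands=[
    [0,0,-0.28,-0.1],
    [0,0,-0.28,-0.1],
    [0,0,-0.28,-0.1],
    [0,0,-0.28,-0.1],
    [0,0,-0.28,-0.1],
  ],
)

```text
clock: 24.6
eef_pos: [0.4279, 0.0225, 0.1299]
tool_rot: [0.494, 0.869, -0.0, -0.0]
ft_force: [-0.0, -0.6, -1.0]
grip_width: 0.0329
grasp_force: 59.9
```

Emit:
apply_moves(
  commands=[
    [0,0,0,-0.1],
    [0,0,0,-0.1],
    [0,0,0,-0.1],
    [0,0,0,-0.1],
    [0,0,0,-0.1],
  ],
)

```text
clock: 25.02
eef_pos: [0.4279, 0.0225, 0.1296]
tool_rot: [0.253, 0.968, -0.0, -0.0]
ft_force: [0.3, -0.8, -1.8]
grip_width: 0.0323
grasp_force: 59.9
```

Emit:
apply_moves(
  commands=[
    [0,0,0,-0.1],
    [0,0,0,-0.1],
    [0,0,0,-0.1],
    [0,0,0,-0.1],
    [0,0,0,-0.1],
  ],
)

```text
clock: 25.43
eef_pos: [0.4279, 0.0225, 0.1295]
tool_rot: [-0.006, 1.0, -0.0, -0.0]
ft_force: [0.2, -0.3, -1.5]
grip_width: 0.0323
grasp_force: 59.9
```

Emit:
apply_moves(
  commands=[
    [-0.4,-0.75,0,0],
    [-0.4,-0.75,0,0],
    [-0.4,-0.75,0,0],
    [-0.4,-0.75,0,0],
    [-0.4,-0.75,0,0],
  ],
)

```text
clock: 25.85
eef_pos: [0.4688, -0.0528, 0.1295]
tool_rot: [-0.004, 1.0, 0.0, -0.0]
ft_force: [-0.3, 0.4, -0.2]
grip_width: 0.0324
grasp_force: 59.9
```

Emit:
apply_moves(
  commands=[
    [-0.4,-0.75,0,0],
    [-0.4,-0.75,0,0],
    [-0.4,-0.75,0,0],
    [-0.4,-0.75,0,0],
    [-0.4,-0.75,0,0],
  ],
)

```text
clock: 26.27
eef_pos: [0.5094, -0.1276, 0.1294]
tool_rot: [-0.004, 1.0, 0.0, -0.0]
ft_force: [-0.1, -0.3, -1.6]
grip_width: 0.0325
grasp_force: 59.9
```

Emit:
apply_moves(
  commands=[
    [-0.4,-0.75,0,0],
    [-0.4,-0.75,0,0],
    [-0.4,-0.75,0,0],
    [-0.4,-0.75,0,0],
    [-0.4,-0.75,0,0],
  ],
)

```text
clock: 26.68
eef_pos: [0.5499, -0.2021, 0.1292]
tool_rot: [-0.004, 1.0, 0.0, -0.001]
ft_force: [1.1, 1.1, -1.4]
grip_width: 0.0323
grasp_force: 59.9
```

Emit:
apply_moves(
  commands=[
    [0,0,0,0],
    [0,0,0,0],
    [0,0,0,0],
    [0,0,0,0],
    [0,0,0,0],
  ],
)

```text
clock: 27.1
eef_pos: [0.5496, -0.2007, 0.1296]
tool_rot: [-0.004, 1.0, 0.0, -0.0]
ft_force: [0.2, -1.3, -1.2]
grip_width: 0.0324
grasp_force: 59.9
```

```bash
python3 - <<'E'
from h import *
o=pose()[0]; c=wpin(o['eef_pos'][2]-.0345,'w4')
plan((.55,-.203,.065,180.3),(.55,-.203,.043,180.3))
E
```

```text
wpin px [529. 293.] [ 0.553 -0.1  ] yaw 89.1 fill 0.11 sol 0.97 CUT
wpin px [282. 276.] [ 0.5501 -0.2012] yaw 1.1 fill 0.98 sol 0.77 
wpin px [168. 224.] [ 0.526  -0.2453] yaw -0.6 fill 0.39 sol 0.85 
wpin px [537. 165.] [ 0.5035 -0.1058] yaw 3.4 fill 0.07 sol 0.98 CUT
wpin px [281.  53.] [ 0.4689 -0.2024] yaw 0.4 fill 0.22 sol 0.75 CUT
wpin px [155.  57.] [ 0.4699 -0.2448] yaw 3.4 fill 0.24 sol 0.87 CUT
at [ 0.5498 -0.2008  0.1297] -179.51 t 27.1 w 0.0327 F [0.7 1.1 0.1] j6 -0.36
  shift 1 x5 [-0.002, -0.022, 0.647] ->  [ 5.500e-01 -2.030e-01  6.500e-02  1.803e+02]
  shift 1 x5 [-0.0, 0.0, 0.22] ->  [ 5.500e-01 -2.030e-01  4.300e-02  1.803e+02]
```

Emit:
apply_moves(
  commands=[
    [0,-0.02,0.65,0],
    [0,-0.02,0.65,0],
    [0,-0.02,0.65,0],
    [0,-0.02,0.65,0],
    [0,-0.02,0.65,0],
  ],
)

```text
clock: 27.57
eef_pos: [0.5501, -0.2031, 0.0643]
tool_rot: [-0.004, 1.0, -0.0, 0.0]
ft_force: [0.0, -0.1, -0.6]
grip_width: 0.0328
grasp_force: 59.9
```

Emit:
apply_moves(
  commands=[
    [0,0,0.3,0],
    [0,0,0.3,0],
    [0,0,0.3,0],
    [0,0,0.15,0],
    [0,0,0,0],
  ],
)

```text
clock: 27.98
eef_pos: [0.5498, -0.2034, 0.0432]
tool_rot: [-0.004, 1.0, 0.0, -0.0]
ft_force: [0.8, 0.5, -1.1]
grip_width: 0.0326
grasp_force: 59.9
```

Emit:
apply_moves(
  commands=[
    [0,0,0,0],
    [0,0,0,0],
    [0,0,0,0],
    [0,0,0,0],
    [0,0,0,0],
  ],
)

```text
clock: 28.4
eef_pos: [0.5503, -0.2037, 0.044]
tool_rot: [-0.004, 1.0, -0.0, 0.0]
ft_force: [0.6, 0.2, -1.8]
grip_width: 0.0326
grasp_force: 59.9
```

Emit:
apply_moves(
  commands=[
    [0,0,0.06,0],
    [0,0,0,0],
    [0,0,0,0],
    [0,0,0,0],
    [0,0,0,0],
  ],
)

```text
clock: 28.82
eef_pos: [0.5504, -0.2038, 0.0427]
tool_rot: [-0.004, 1.0, -0.0, 0.0]
ft_force: [-0.1, 0.1, 1.4]
grip_width: 0.0326
grasp_force: 60.1
```

Emit:
apply_moves(
  commands=[
    [0,0,0,0],
    [0,0,0,0],
    [0,0,0,0],
    [0,0,0,0],
    [0,0,0,0],
  ],
  claw=0.46,
)

```text
clock: 29.23
eef_pos: [0.55, -0.2036, 0.0423]
tool_rot: [-0.004, 1.0, 0.0, -0.0]
ft_force: [0.2, 0.7, 0.7]
grip_width: 0.046
grasp_force: 0.0
```

Emit:
apply_moves(
  commands=[
    [0,0,-0.2,0],
    [0,0,-0.5,0],
    [0,0,-0.9,0],
    [0,0,-0.9,0],
    [0,0,-0.9,0],
  ],
)

```text
clock: 29.65
eef_pos: [0.5502, -0.2036, 0.112]
tool_rot: [-0.004, 1.0, -0.0, 0.0]
ft_force: [0.4, -0.6, -0.1]
grip_width: 0.0462
grasp_force: 0.0
```

Emit:
apply_moves(
  commands=[
    [0,0,-0.8,0],
    [0,0,-0.8,0],
    [0,0,0,0],
    [0,0,0,0],
    [0,0,0,0],
  ],
  claw=0.3,
)

```text
clock: 30.07
eef_pos: [0.5497, -0.2034, 0.142]
tool_rot: [-0.004, 1.0, 0.0, -0.0]
ft_force: [0.3, -0.2, -0.8]
grip_width: 0.0596
grasp_force: 0.0
```

```bash
python3 -c "
from h import *
c=wpin(.008); survey(); plan((.599,-.009,.145,83.3))"
```

```text
wpin px [526. 285.] [ 0.599  -0.0294] yaw 87.5 fill 0.35 sol 0.97 CUT
wpin px [281. 216.] [ 0.5524 -0.2044] yaw 1.0 fill 1.04 sol 0.78 
wpin px [177. 216.] [ 0.5506 -0.2747] yaw -1.4 fill 0.98 sol 0.86 
wpin px [534. 161.] [ 0.5145 -0.0425] yaw -29.1 fill 0.24 sol 0.98 CUT
wpin px [285.  54.] [ 0.4521 -0.2031] yaw 0.6 fill 0.66 sol 0.75 CUT
wpin px [166.  58.] [ 0.4538 -0.2743] yaw 1.7 fill 0.69 sol 0.86 CUT
pin [277. 222.] [ 0.509  -0.0111] -89.7 fill 1.03 solidity 0.96
pin [276. 191.] [ 0.5989 -0.0086] 83.1 fill 1.01 solidity 0.84
pin [303. 162.] [ 0.6875 -0.084 ] 89.4 fill 0.92 solidity 0.86
pin [245. 158.] [0.696  0.0828] -88.9 fill 0.87 solidity 0.91
at [ 0.5493 -0.2033  0.1411] -179.56 t 30.2 w 0.0599 F [-0.3 -1.1 -0.2] j6 -0.36
  turn 3 x5 [0,0,0,0.108]
  shift 3 x5 [0.663, 0.089, -0.013] ->  [ 5.99e-01 -9.00e-03  1.45e-01  8.33e+01]
```

Second pocket filled (0.552,-0.204). Next is the spare at (0.599,-0.009).

Emit:
apply_moves(
  commands=[
    [0,0,0,0.108],
    [0,0,0,0.108],
    [0,0,0,0.108],
    [0,0,0,0.108],
    [0,0,0,0.108],
  ],
)

```text
clock: 30.58
eef_pos: [0.5494, -0.2033, 0.141]
tool_rot: [0.278, 0.961, 0.0, -0.001]
ft_force: [-0.4, 0.9, 0.7]
grip_width: 0.0598
grasp_force: 0.0
```

Emit:
apply_moves(
  commands=[
    [0,0,0,0.108],
    [0,0,0,0.108],
    [0,0,0,0.108],
    [0,0,0,0.108],
    [0,0,0,0.108],
  ],
)

```text
clock: 31.0
eef_pos: [0.5494, -0.2033, 0.1409]
tool_rot: [0.535, 0.845, -0.0, -0.001]
ft_force: [-0.1, 0.2, -0.1]
grip_width: 0.0601
grasp_force: 0.0
```

Emit:
apply_moves(
  commands=[
    [0,0,0,0.108],
    [0,0,0,0.108],
    [0,0,0,0.108],
    [0,0,0,0.108],
    [0,0,0,0.108],
  ],
)

```text
clock: 31.42
eef_pos: [0.5494, -0.2033, 0.1409]
tool_rot: [0.749, 0.662, -0.001, -0.001]
ft_force: [-0.2, 0.3, -0.1]
grip_width: 0.0599
grasp_force: 0.0
```

Emit:
apply_moves(
  commands=[
    [0.66,0.09,0,0],
    [0.66,0.09,0,0],
    [0.66,0.09,0,0],
    [0.66,0.09,0,0],
    [0.66,0.09,0,0],
  ],
)

```text
clock: 31.83
eef_pos: [0.5671, -0.1371, 0.1422]
tool_rot: [0.747, 0.665, -0.0, -0.0]
ft_force: [-0.3, 0.9, -0.1]
grip_width: 0.0599
grasp_force: 0.0
```

Emit:
apply_moves(
  commands=[
    [0.66,0.09,0,0],
    [0.66,0.09,0,0],
    [0.66,0.09,0,0],
    [0.66,0.09,0,0],
    [0.66,0.09,0,0],
  ],
)

```text
clock: 32.25
eef_pos: [0.5838, -0.0732, 0.1425]
tool_rot: [0.747, 0.664, 0.0, 0.0]
ft_force: [-0.1, -0.4, -0.7]
grip_width: 0.0597
grasp_force: 0.0
```

Emit:
apply_moves(
  commands=[
    [0.66,0.09,0,0],
    [0.66,0.09,0,0],
    [0.66,0.09,0,0],
    [0.66,0.09,0,0],
    [0.66,0.09,0,0],
  ],
)

```text
clock: 32.67
eef_pos: [0.6005, -0.0089, 0.1424]
tool_rot: [0.748, 0.664, -0.0, 0.0]
ft_force: [-0.2, -0.3, 0.9]
grip_width: 0.0597
grasp_force: 0.0
```

Emit:
apply_moves(
  commands=[
    [0,0,0,0],
    [0,0,0,0],
    [0,0,0,0],
    [0,0,0,0],
    [0,0,0,0],
  ],
)

```text
clock: 33.08
eef_pos: [0.6001, -0.0109, 0.1425]
tool_rot: [0.748, 0.664, -0.0, 0.0]
ft_force: [-0.6, -0.4, -0.8]
grip_width: 0.0596
grasp_force: 0.0
```

```bash
python3 -c "
from h import *
c=wpin(0); plan((.599,-.009,.034,83.3))"
```

```text
wpin px [412. 270.] [ 0.6914 -0.0658] yaw -70.6 fill 0.60 sol 0.56 
wpin px [149. 226.] [ 0.5075 -0.0111] yaw 85.4 fill 0.84 sol 0.88 
wpin px [279. 205.] [ 0.5996 -0.009 ] yaw 83.9 fill 1.07 sol 0.78 
wpin px [421.  60.] [0.6993 0.0726] yaw -87.5 fill 0.66 sol 0.94 CUT
at [ 0.6001 -0.0109  0.1424] 83.17 t 33.1 w 0.0596 F [ 0.1 -0.1  0.2] j6 1.67
  shift 2 x5 [0.009, -0.007, 0.542] ->  [ 5.99e-01 -9.00e-03  3.40e-02  8.33e+01]
```

Emit:
apply_moves(
  commands=[
    [0.02,0,0.8,0],
    [0.02,0,0.8,0],
    [0.02,0,0.8,0],
    [0.02,0,0.8,0],
    [0.02,0,0.8,0],
  ],
)

```text
clock: 33.55
eef_pos: [0.6004, -0.0088, 0.0618]
tool_rot: [0.748, 0.664, 0.0, 0.0]
ft_force: [0.4, -0.2, 0.0]
grip_width: 0.0597
grasp_force: 0.0
```

Emit:
apply_moves(
  commands=[
    [0,0,0.7,0],
    [0,0,0.5,0],
    [0,0,0.2,0],
    [0,0,0,0],
    [0,0,0,0],
  ],
)

```text
clock: 33.97
eef_pos: [0.6008, -0.0084, 0.0348]
tool_rot: [0.748, 0.664, 0.0, 0.0]
ft_force: [-0.5, 0.6, 0.6]
grip_width: 0.06
grasp_force: 0.0
```

Emit:
apply_moves(
  commands=[
    [0,0,0,0],
    [0,0,0,0],
    [0,0,0,0],
    [0,0,0,0],
    [0,0,0,0],
  ],
  claw=1,
)

```text
clock: 34.38
eef_pos: [0.6015, -0.0082, 0.0358]
tool_rot: [0.748, 0.664, 0.001, 0.001]
ft_force: [-0.3, -0.3, 6.1]
grip_width: 0.0326
grasp_force: 61.6
```

Emit:
apply_moves(
  commands=[
    [0,0,-0.2,0],
    [0,0,-0.8,0],
    [0,0,-0.9,0],
    [0,0,-0.9,0],
    [0,0,-0.9,0],
  ],
)

```text
clock: 34.8
eef_pos: [0.5997, -0.0081, 0.1085]
tool_rot: [0.748, 0.664, -0.001, -0.001]
ft_force: [0.7, 0.3, -0.0]
grip_width: 0.0324
grasp_force: 60.8
```

Emit:
apply_moves(
  commands=[
    [0,0,-0.9,0],
    [0,0,-0.2,0],
    [0,0,0,0],
    [0,0,0,0],
    [0,0,0,0],
  ],
)

```text
clock: 35.22
eef_pos: [0.5994, -0.0081, 0.1287]
tool_rot: [0.748, 0.664, -0.001, -0.001]
ft_force: [-0.2, -0.3, -2.3]
grip_width: 0.0328
grasp_force: 60.9
```

```bash
python3 -c "
from h import *
plan((.55,-.343,.13,180.3))"
```

```text
at [ 0.5994 -0.0081  0.1287] 83.24 t 35.2 w 0.0328 F [-0.2 -0.3 -2.3] j6 1.68
  turn 3 x5 [0,0,0,-0.108]
  shift 4 x5 [0.128, -0.836, -0.003] ->  [ 5.500e-01 -3.430e-01  1.300e-01  1.803e+02]
```

Emit:
apply_moves(
  commands=[
    [0,0,0,-0.108],
    [0,0,0,-0.108],
    [0,0,0,-0.108],
    [0,0,0,-0.108],
    [0,0,0,-0.108],
  ],
)

```text
clock: 35.63
eef_pos: [0.5994, -0.0082, 0.1285]
tool_rot: [0.53, 0.848, -0.001, -0.001]
ft_force: [0.2, -0.2, -1.6]
grip_width: 0.0322
grasp_force: 60.9
```

Emit:
apply_moves(
  commands=[
    [0,0,0,-0.108],
    [0,0,0,-0.108],
    [0,0,0,-0.108],
    [0,0,0,-0.108],
    [0,0,0,-0.108],
  ],
)

```text
clock: 36.05
eef_pos: [0.5994, -0.0082, 0.1285]
tool_rot: [0.273, 0.962, -0.0, -0.002]
ft_force: [0.3, 0.9, -0.7]
grip_width: 0.0323
grasp_force: 60.9
```

Emit:
apply_moves(
  commands=[
    [0,0,0,-0.108],
    [0,0,0,-0.108],
    [0,0,0,-0.108],
    [0,0,0,-0.108],
    [0,0,0,-0.108],
  ],
)

```text
clock: 36.47
eef_pos: [0.5994, -0.0082, 0.1285]
tool_rot: [-0.007, 1.0, 0.0, -0.002]
ft_force: [0.2, -1.1, -1.0]
grip_width: 0.0329
grasp_force: 60.9
```

Emit:
apply_moves(
  commands=[
    [0.128,-0.836,0,0],
    [0.128,-0.836,0,0],
    [0.128,-0.836,0,0],
    [0.128,-0.836,0,0],
    [0.128,-0.836,0,0],
  ],
)

```text
clock: 36.88
eef_pos: [0.5871, -0.0924, 0.1286]
tool_rot: [-0.004, 1.0, 0.0, -0.002]
ft_force: [0.5, 0.6, -0.7]
grip_width: 0.0323
grasp_force: 60.9
```

Emit:
apply_moves(
  commands=[
    [0.128,-0.836,0,0],
    [0.128,-0.836,0,0],
    [0.128,-0.836,0,0],
    [0.128,-0.836,0,0],
    [0.128,-0.836,0,0],
  ],
)

```text
clock: 37.3
eef_pos: [0.575, -0.1761, 0.1285]
tool_rot: [-0.004, 1.0, 0.0, -0.002]
ft_force: [-0.2, -0.0, -1.3]
grip_width: 0.0323
grasp_force: 60.9
```

Emit:
apply_moves(
  commands=[
    [0.128,-0.836,0,0],
    [0.128,-0.836,0,0],
    [0.128,-0.836,0,0],
    [0.128,-0.836,0,0],
    [0.128,-0.836,0,0],
  ],
)

```text
clock: 37.72
eef_pos: [0.5628, -0.2596, 0.1284]
tool_rot: [-0.004, 1.0, 0.001, -0.002]
ft_force: [-0.7, 0.3, -1.9]
grip_width: 0.0323
grasp_force: 60.9
```

Emit:
apply_moves(
  commands=[
    [0.128,-0.836,0,0],
    [0.128,-0.836,0,0],
    [0.128,-0.836,0,0],
    [0.128,-0.836,0,0],
    [0.128,-0.836,0,0],
  ],
)

```text
clock: 38.13
eef_pos: [0.551, -0.3436, 0.1289]
tool_rot: [-0.004, 1.0, 0.001, -0.001]
ft_force: [0.6, -0.3, -0.8]
grip_width: 0.0323
grasp_force: 60.9
```

Emit:
apply_moves(
  commands=[
    [0,0,0,0],
    [0,0,0,0],
    [0,0,0,0],
    [0,0,0,0],
    [0,0,0,0],
  ],
)

```text
clock: 38.55
eef_pos: [0.552, -0.3422, 0.1304]
tool_rot: [-0.004, 1.0, 0.0, -0.0]
ft_force: [-0.0, 0.9, -1.4]
grip_width: 0.0326
grasp_force: 60.8
```

```bash
python3 - <<'E'
from h import *
o=pose()[0]; c=wpin(o['eef_pos'][2]-.0355,'w5')
plan((.55,-.343,.065,180.3),(.55,-.343,.043,180.3))
E
```

```text
wpin px [282. 276.] [ 0.5534 -0.3426] yaw 1.1 fill 0.99 sol 0.77 
wpin px [506. 221.] [ 0.528  -0.2544] yaw 0.4 fill 0.28 sol 0.78 
wpin px [393. 224.] [ 0.5276 -0.2997] yaw 0.6 fill 0.34 sol 0.82 
wpin px [535.  54.] [ 0.4696 -0.2555] yaw 8.5 fill 0.13 sol 0.68 CUT
wpin px [409.  55.] [ 0.4711 -0.3002] yaw -1.6 fill 0.21 sol 0.73 CUT
at [ 0.5521 -0.3422  0.1304] -179.49 t 38.6 w 0.0328 F [-0.8 -0.5 -1.3] j6 -0.56
  turn 1 x5 [0,0,0,0.001]
  shift 1 x5 [0.021, -0.008, 0.654] ->  [ 5.500e-01 -3.430e-01  6.500e-02  1.803e+02]
  shift 1 x5 [-0.0, 0.0, 0.22] ->  [ 5.500e-01 -3.430e-01  4.300e-02  1.803e+02]
```

Emit:
apply_moves(
  commands=[
    [0.03,-0.008,0.65,0],
    [0.03,-0.008,0.65,0],
    [0.03,-0.008,0.65,0],
    [0.03,-0.008,0.65,0],
    [0.03,-0.008,0.65,0],
  ],
)

```text
clock: 39.02
eef_pos: [0.5491, -0.3432, 0.0651]
tool_rot: [-0.004, 1.0, -0.0, 0.0]
ft_force: [0.0, -0.4, -1.1]
grip_width: 0.0323
grasp_force: 60.8
```

Emit:
apply_moves(
  commands=[
    [0,0,0.3,0],
    [0,0,0.3,0],
    [0,0,0.3,0],
    [0,0,0.15,0],
    [0,0,0,0],
  ],
)

```text
clock: 39.43
eef_pos: [0.5491, -0.3438, 0.0444]
tool_rot: [-0.004, 1.0, -0.0, 0.0]
ft_force: [-1.7, -0.2, -0.6]
grip_width: 0.0324
grasp_force: 60.8
```

Emit:
apply_moves(
  commands=[
    [0,0,0,0],
    [0,0,0,0],
    [0,0,0,0],
    [0,0,0,0],
    [0,0,0,0],
  ],
)

```text
clock: 39.85
eef_pos: [0.5489, -0.3439, 0.0447]
tool_rot: [-0.004, 1.0, -0.0, 0.0]
ft_force: [-0.0, 0.2, -1.4]
grip_width: 0.0321
grasp_force: 60.8
```

Emit:
apply_moves(
  commands=[
    [0,0,0.06,0],
    [0,0,0,0],
    [0,0,0,0],
    [0,0,0,0],
    [0,0,0,0],
  ],
)

```text
clock: 40.27
eef_pos: [0.5491, -0.344, 0.0438]
tool_rot: [-0.004, 1.0, -0.0, 0.0]
ft_force: [-1.2, 0.8, 4.7]
grip_width: 0.0326
grasp_force: 61.5
```

Emit:
apply_moves(
  commands=[
    [0,0,0,0],
    [0,0,0,0],
    [0,0,0,0],
    [0,0,0,0],
    [0,0,0,0],
  ],
  claw=0.46,
)

```text
clock: 40.68
eef_pos: [0.5487, -0.3437, 0.0428]
tool_rot: [-0.004, 1.0, 0.0, -0.0]
ft_force: [-0.2, 0.2, -0.3]
grip_width: 0.0459
grasp_force: 0.0
```

Emit:
apply_moves(
  commands=[
    [0,0,-0.2,0],
    [0,0,-0.5,0],
    [0,0,-0.9,0],
    [0,0,-0.9,0],
    [0,0,-0.9,0],
  ],
)

```text
clock: 41.1
eef_pos: [0.5489, -0.3439, 0.1128]
tool_rot: [-0.004, 1.0, -0.0, 0.0]
ft_force: [0.4, -0.1, 0.1]
grip_width: 0.0458
grasp_force: 0.0
```

Emit:
apply_moves(
  commands=[
    [0,0,-0.8,0],
    [0,0,-0.8,0],
    [0,0,0,0],
    [0,0,0,0],
    [0,0,0,0],
  ],
  claw=0.3,
)

```text
clock: 41.52
eef_pos: [0.5485, -0.3436, 0.1428]
tool_rot: [-0.004, 1.0, 0.0, -0.0]
ft_force: [0.7, 0.1, -0.4]
grip_width: 0.06
grasp_force: 0.0
```

```bash
python3 -c "
from h import *
c=wpin(.008); survey(); plan((.6875,-.084,.145,90))"
```

```text
wpin px [496. 221.] [ 0.5535 -0.1975] yaw -0.4 fill 0.74 sol 0.78 
wpin px [391. 219.] [ 0.5501 -0.2704] yaw 2.8 fill 0.79 sol 0.87 
wpin px [281. 218.] [ 0.552  -0.3446] yaw 0.9 fill 1.04 sol 0.79 
wpin px [527.  57.] [ 0.4505 -0.1969] yaw 4.2 fill 0.48 sol 0.74 CUT
wpin px [404.  58.] [ 0.4525 -0.2716] yaw -0.4 fill 0.62 sol 0.72 CUT
pin [343. 250.] [ 0.4297 -0.2022] 0.1 fill 1.01 solidity 0.87
pin [368. 249.] [ 0.4332 -0.274 ] 0.1 fill 0.99 solidity 0.87
pin [277. 222.] [ 0.5089 -0.0112] -89.6 fill 1.03 solidity 0.96
pin [392. 218.] [ 0.526  -0.3439] 36.7 fill 0.47 solidity 0.78
pin [368. 209.] [ 0.5492 -0.273 ] -0.3 fill 1.00 solidity 0.85
pin [344. 208.] [ 0.5513 -0.2042] 1.3 fill 1.01 solidity 0.87
pin [302. 162.] [ 0.6875 -0.0838] -89.9 fill 0.91 solidity 0.86
pin [245. 158.] [0.696  0.0828] -89.0 fill 0.88 solidity 0.90
at [ 0.548  -0.3433  0.1418] -179.56 t 41.6 w 0.0599 F [0.1 0.4 0. ] j6 -0.57
  turn 3 x5 [0,0,0,0.100]
  shift 3 x5 [0.864, 0.465, -0.011] ->  [ 6.875e-01 -8.400e-02  1.450e-01  9.000e+01]
```

Emit:
apply_moves(
  commands=[
    [0,0,0,0.1],
    [0,0,0,0.1],
    [0,0,0,0.1],
    [0,0,0,0.1],
    [0,0,0,0.1],
  ],
)

```text
clock: 42.03
eef_pos: [0.5482, -0.3434, 0.1416]
tool_rot: [0.258, 0.966, 0.0, -0.001]
ft_force: [-0.1, 0.1, 0.9]
grip_width: 0.0595
grasp_force: 0.0
```

Emit:
apply_moves(
  commands=[
    [0,0,0,0.1],
    [0,0,0,0.1],
    [0,0,0,0.1],
    [0,0,0,0.1],
    [0,0,0,0.1],
  ],
)

```text
clock: 42.45
eef_pos: [0.5481, -0.3434, 0.1416]
tool_rot: [0.499, 0.867, 0.0, -0.001]
ft_force: [-0.3, -0.4, 0.2]
grip_width: 0.0595
grasp_force: 0.0
```

Emit:
apply_moves(
  commands=[
    [0,0,0,0.1],
    [0,0,0,0.1],
    [0,0,0,0.1],
    [0,0,0,0.1],
    [0,0,0,0.1],
  ],
)

```text
clock: 42.87
eef_pos: [0.5482, -0.3434, 0.1416]
tool_rot: [0.706, 0.708, -0.0, -0.001]
ft_force: [0.3, -0.1, -0.3]
grip_width: 0.0602
grasp_force: 0.0
```

Emit:
apply_moves(
  commands=[
    [0.86,0.465,0,0],
    [0.86,0.465,0,0],
    [0.86,0.465,0,0],
    [0.86,0.465,0,0],
    [0.86,0.465,0,0],
  ],
)

```text
clock: 43.28
eef_pos: [0.5943, -0.2564, 0.1417]
tool_rot: [0.704, 0.71, -0.0, -0.001]
ft_force: [1.0, -0.2, 0.2]
grip_width: 0.0597
grasp_force: 0.0
```

Emit:
apply_moves(
  commands=[
    [0.86,0.465,0,0],
    [0.86,0.465,0,0],
    [0.86,0.465,0,0],
    [0.86,0.465,0,0],
    [0.86,0.465,0,0],
  ],
)

```text
clock: 43.7
eef_pos: [0.6402, -0.17, 0.1416]
tool_rot: [0.704, 0.71, -0.001, -0.001]
ft_force: [0.6, -0.1, -0.4]
grip_width: 0.0598
grasp_force: 0.0
```

Emit:
apply_moves(
  commands=[
    [0.86,0.465,0,0],
    [0.86,0.465,0,0],
    [0.86,0.465,0,0],
    [0.86,0.465,0,0],
    [0.86,0.465,0,0],
  ],
)

```text
clock: 44.12
eef_pos: [0.686, -0.0837, 0.1415]
tool_rot: [0.704, 0.71, -0.001, -0.001]
ft_force: [0.6, -0.5, -1.0]
grip_width: 0.0599
grasp_force: 0.0
```

Emit:
apply_moves(
  commands=[
    [0,0,0,0],
    [0,0,0,0],
    [0,0,0,0],
    [0,0,0,0],
    [0,0,0,0],
  ],
)

```text
clock: 44.53
eef_pos: [0.6858, -0.0858, 0.143]
tool_rot: [0.705, 0.709, -0.0, -0.0]
ft_force: [0.3, -0.7, 0.0]
grip_width: 0.0597
grasp_force: 0.0
```

```bash
python3 -c "
from h import *
c=wpin(0); plan((.687,-.084,.034,90))"
```

```text
wpin px [283. 203.] [ 0.6872 -0.0844] yaw -90.0 fill 1.06 sol 0.78 
wpin px [540.  99.] [ 0.8516 -0.0178] yaw 83.1 fill 0.24 sol 0.96 CUT
wpin px [ 12. 107.] [ 0.5107 -0.0218] yaw 79.7 fill 0.32 sol 0.97 CUT
at [ 0.6859 -0.0858  0.1431] 90.36 t 44.6 w 0.06 F [ 0.4  0.1 -0.3] j6 1.44
  turn 1 x5 [0,0,0,0.001]
  shift 2 x5 [0.009, 0.005, 0.546] ->  [ 6.87e-01 -8.40e-02  3.40e-02  9.00e+01]
```

Emit:
apply_moves(
  commands=[
    [0.02,0.01,0.8,0],
    [0.02,0.01,0.8,0],
    [0.02,0.01,0.8,0],
    [0.02,0.01,0.8,0],
    [0,0.01,0.8,0],
  ],
)

```text
clock: 45.0
eef_pos: [0.6872, -0.0839, 0.0628]
tool_rot: [0.705, 0.709, 0.0, 0.0]
ft_force: [-0.3, 0.9, -0.4]
grip_width: 0.06
grasp_force: 0.0
```

Emit:
apply_moves(
  commands=[
    [0,0,0.7,0],
    [0,0,0.5,0],
    [0,0,0.2,0],
    [0,0,0,0],
    [0,0,0,0],
  ],
)

```text
clock: 45.42
eef_pos: [0.6876, -0.0834, 0.0357]
tool_rot: [0.705, 0.71, 0.0, 0.0]
ft_force: [-0.8, 0.3, 0.5]
grip_width: 0.0597
grasp_force: 0.0
```

Emit:
apply_moves(
  commands=[
    [0,0,0,0],
    [0,0,0,0],
    [0,0,0,0],
    [0,0,0,0],
    [0,0,0,0],
  ],
  claw=1,
)

```text
clock: 45.83
eef_pos: [0.6884, -0.0832, 0.0369]
tool_rot: [0.704, 0.71, 0.001, 0.001]
ft_force: [-0.3, -0.2, 6.4]
grip_width: 0.0324
grasp_force: 62.2
```

Emit:
apply_moves(
  commands=[
    [0,0,-0.2,0],
    [0,0,-0.8,0],
    [0,0,-0.9,0],
    [0,0,-0.9,0],
    [0,0,-0.9,0],
  ],
)

```text
clock: 46.25
eef_pos: [0.6865, -0.083, 0.109]
tool_rot: [0.704, 0.71, -0.001, -0.001]
ft_force: [0.1, -0.5, -1.4]
grip_width: 0.0328
grasp_force: 61.5
```

Emit:
apply_moves(
  commands=[
    [0,0,-0.9,0],
    [0,0,-0.2,0],
    [0,0,0,0],
    [0,0,0,0],
    [0,0,0,0],
  ],
)

```text
clock: 46.67
eef_pos: [0.6862, -0.083, 0.1291]
tool_rot: [0.704, 0.71, -0.001, -0.001]
ft_force: [-0.3, 0.6, -1.8]
grip_width: 0.0325
grasp_force: 61.5
```

```bash
python3 -c "
from h import *
plan((.434,-.343,.13,180.3))"
```

```text
at [ 0.6862 -0.083   0.1291] 90.44 t 46.7 w 0.0325 F [-0.3  0.6 -1.8] j6 1.44
  turn 3 x5 [0,0,0,-0.100]
  shift 4 x5 [0.634, -0.647, -0.002] ->  [ 4.340e-01 -3.430e-01  1.300e-01  1.803e+02]
```

Emit:
apply_moves(
  commands=[
    [0,0,0,-0.1],
    [0,0,0,-0.1],
    [0,0,0,-0.1],
    [0,0,0,-0.1],
    [0,0,0,-0.1],
  ],
)

```text
clock: 47.08
eef_pos: [0.6863, -0.083, 0.129]
tool_rot: [0.494, 0.869, -0.001, -0.002]
ft_force: [0.4, 0.6, -1.4]
grip_width: 0.0322
grasp_force: 61.5
```

Emit:
apply_moves(
  commands=[
    [0,0,0,-0.1],
    [0,0,0,-0.1],
    [0,0,0,-0.1],
    [0,0,0,-0.1],
    [0,0,0,-0.1],
  ],
)

```text
clock: 47.5
eef_pos: [0.6863, -0.083, 0.129]
tool_rot: [0.253, 0.968, -0.0, -0.002]
ft_force: [0.4, -0.7, -1.8]
grip_width: 0.0326
grasp_force: 61.5
```

Emit:
apply_moves(
  commands=[
    [0,0,0,-0.1],
    [0,0,0,-0.1],
    [0,0,0,-0.1],
    [0,0,0,-0.1],
    [0,0,0,-0.1],
  ],
)

```text
clock: 47.92
eef_pos: [0.6863, -0.083, 0.129]
tool_rot: [-0.006, 1.0, 0.0, -0.002]
ft_force: [-0.2, -0.5, -1.2]
grip_width: 0.0324
grasp_force: 61.5
```

Emit:
apply_moves(
  commands=[
    [0.634,-0.647,0,0],
    [0.634,-0.647,0,0],
    [0.634,-0.647,0,0],
    [0.634,-0.647,0,0],
    [0.634,-0.647,0,0],
  ],
)

```text
clock: 48.33
eef_pos: [0.6228, -0.1485, 0.1292]
tool_rot: [-0.004, 1.0, 0.0, -0.002]
ft_force: [-0.3, -1.1, -1.2]
grip_width: 0.0325
grasp_force: 61.5
```

Emit:
apply_moves(
  commands=[
    [0.634,-0.647,0,0],
    [0.634,-0.647,0,0],
    [0.634,-0.647,0,0],
    [0.634,-0.647,0,0],
    [0.634,-0.647,0,0],
  ],
)

```text
clock: 48.75
eef_pos: [0.5599, -0.2137, 0.1295]
tool_rot: [-0.004, 1.0, 0.001, -0.001]
ft_force: [-0.1, 0.2, -1.3]
grip_width: 0.0323
grasp_force: 61.5
```

Emit:
apply_moves(
  commands=[
    [0.634,-0.647,0,0],
    [0.634,-0.647,0,0],
    [0.634,-0.647,0,0],
    [0.634,-0.647,0,0],
    [0.634,-0.647,0,0],
  ],
)

```text
clock: 49.17
eef_pos: [0.497, -0.2787, 0.1295]
tool_rot: [-0.004, 1.0, 0.001, -0.001]
ft_force: [-0.2, 0.6, -0.4]
grip_width: 0.0325
grasp_force: 61.5
```

Emit:
apply_moves(
  commands=[
    [0.634,-0.647,0,0],
    [0.634,-0.647,0,0],
    [0.634,-0.647,0,0],
    [0.634,-0.647,0,0],
    [0.634,-0.647,0,0],
  ],
)

```text
clock: 49.58
eef_pos: [0.4342, -0.3438, 0.1296]
tool_rot: [-0.004, 1.0, 0.001, -0.001]
ft_force: [0.1, -0.0, -0.8]
grip_width: 0.0325
grasp_force: 61.5
```

Emit:
apply_moves(
  commands=[
    [0,0,0,0],
    [0,0,0,0],
    [0,0,0,0],
    [0,0,0,0],
    [0,0,0,0],
  ],
)

```text
clock: 50.0
eef_pos: [0.4362, -0.3431, 0.1309]
tool_rot: [-0.005, 1.0, 0.0, -0.0]
ft_force: [-0.3, -1.0, -1.4]
grip_width: 0.0325
grasp_force: 61.5
```

```bash
python3 - <<'E'
from h import *
o=pose()[0]; c=wpin(o['eef_pos'][2]-.0365,'w6')
plan((.434,-.343,.065,180.3),(.434,-.343,.043,180.3))
E
```

```text
wpin px [282. 276.] [ 0.4379 -0.3435] yaw 1.3 fill 0.99 sol 0.78 
wpin px [394. 226.] [ 0.4128 -0.3   ] yaw 0.4 fill 0.34 sol 0.82 
wpin px [509. 222.] [ 0.4111 -0.2536] yaw 1.3 fill 0.29 sol 0.81 
at [ 0.4362 -0.3432  0.131 ] -179.49 t 50.0 w 0.0323 F [-0.4  0.1 -1.6] j6 -0.68
  turn 1 x5 [0,0,0,0.001]
  shift 1 x5 [0.022, 0.002, 0.66] ->  [ 4.340e-01 -3.430e-01  6.500e-02  1.803e+02]
  shift 1 x5 [-0.0, 0.0, 0.22] ->  [ 4.340e-01 -3.430e-01  4.300e-02  1.803e+02]
```

Emit:
apply_moves(
  commands=[
    [0.03,0,0.65,0],
    [0.03,0,0.65,0],
    [0.03,0,0.65,0],
    [0.03,0,0.65,0],
    [0.03,0,0.65,0],
  ],
)

```text
clock: 50.47
eef_pos: [0.4332, -0.3434, 0.0657]
tool_rot: [-0.004, 1.0, -0.0, 0.0]
ft_force: [0.0, -0.4, -0.7]
grip_width: 0.0327
grasp_force: 61.5
```

Emit:
apply_moves(
  commands=[
    [0,0,0.3,0],
    [0,0,0.3,0],
    [0,0,0.3,0],
    [0,0,0.15,0],
    [0,0,0,0],
  ],
)

```text
clock: 50.88
eef_pos: [0.433, -0.3439, 0.0453]
tool_rot: [-0.004, 1.0, -0.0, 0.0]
ft_force: [-0.3, -0.7, -0.9]
grip_width: 0.0323
grasp_force: 61.5
```

Emit:
apply_moves(
  commands=[
    [0,0,0.05,0],
    [0,0,0,0],
    [0,0,0,0],
    [0,0,0,0],
    [0,0,0,0],
  ],
)

```text
clock: 51.3
eef_pos: [0.4332, -0.3442, 0.0449]
tool_rot: [-0.004, 1.0, -0.0, 0.001]
ft_force: [-0.4, -0.6, 3.5]
grip_width: 0.0321
grasp_force: 62.0
```

Touching the floor, so I'll release and retreat.

Emit:
apply_moves(
  commands=[
    [0,0,0,0],
    [0,0,0,0],
    [0,0,0,0],
    [0,0,0,0],
    [0,0,0,0],
  ],
  claw=0.46,
)

```text
clock: 51.72
eef_pos: [0.4326, -0.3438, 0.044]
tool_rot: [-0.004, 1.0, 0.0, -0.0]
ft_force: [-0.5, -0.5, 0.0]
grip_width: 0.0463
grasp_force: 0.0
```

Emit:
apply_moves(
  commands=[
    [0,0,-0.2,0],
    [0,0,-0.5,0],
    [0,0,-0.9,0],
    [0,0,-0.9,0],
    [0,0,-0.9,0],
  ],
)

```text
clock: 52.13
eef_pos: [0.4328, -0.3439, 0.1137]
tool_rot: [-0.004, 1.0, -0.0, 0.0]
ft_force: [-0.3, -0.8, 0.7]
grip_width: 0.0462
grasp_force: 0.0
```

Emit:
apply_moves(
  commands=[
    [0,0,-0.8,0],
    [0,0,-0.8,0],
    [0,0,0,0],
    [0,0,0,0],
    [0,0,0,0],
  ],
  claw=0.3,
)

```text
clock: 52.55
eef_pos: [0.4324, -0.3436, 0.1439]
tool_rot: [-0.004, 1.0, 0.0, -0.0]
ft_force: [-0.4, 0.9, -0.8]
grip_width: 0.0599
grasp_force: 0.0
```

```bash
python3 -c "
from h import *
c=wpin(.008); survey(); plan((.509,-.011,.145,90.3))"
```

```text
wpin px [282. 345.] [ 0.5384 -0.3446] yaw -0.3 fill 0.69 sol 0.69 
wpin px [391. 221.] [ 0.4354 -0.2703] yaw 3.4 fill 0.80 sol 0.86 
wpin px [497. 221.] [ 0.4353 -0.1966] yaw 0.3 fill 0.74 sol 0.82 
wpin px [281. 217.] [ 0.4357 -0.3447] yaw 1.0 fill 1.04 sol 0.78 
pin [343. 249.] [ 0.4294 -0.2023] 0.4 fill 1.03 solidity 0.88
pin [368. 249.] [ 0.4331 -0.274 ] -0.2 fill 0.99 solidity 0.88
pin [277. 222.] [ 0.509  -0.0111] -89.7 fill 1.03 solidity 0.96
pin [368. 208.] [ 0.5496 -0.273 ] 0.1 fill 1.00 solidity 0.86
pin [392. 210.] [ 0.5501 -0.3445] 0.8 fill 1.02 solidity 0.89
pin [344. 209.] [ 0.5522 -0.2041] 1.0 fill 1.00 solidity 0.88
pin [245. 158.] [0.6952 0.0833] -88.0 fill 0.91 solidity 0.88
at [ 0.432  -0.3433  0.1431] -179.56 t 52.6 w 0.0599 F [-0.4  0.1 -0.1] j6 -0.68
  turn 3 x5 [0,0,0,0.100]
  shift 4 x5 [0.83, 0.197, -0.005] ->  [ 5.09e-01 -1.10e-02  1.45e-01  9.03e+01]
```

All six pockets are filled. Next is the blank at (0.509,-0.011).

Emit:
apply_moves(
  commands=[
    [0,0,0,0.1],
    [0,0,0,0.1],
    [0,0,0,0.1],
    [0,0,0,0.1],
    [0,0,0,0.1],
  ],
)

```text
clock: 53.07
eef_pos: [0.4321, -0.3434, 0.1429]
tool_rot: [0.258, 0.966, 0.001, -0.001]
ft_force: [0.0, 0.1, -0.5]
grip_width: 0.0597
grasp_force: 0.0
```

Emit:
apply_moves(
  commands=[
    [0,0,0,0.1],
    [0,0,0,0.1],
    [0,0,0,0.1],
    [0,0,0,0.1],
    [0,0,0,0.1],
  ],
)

```text
clock: 53.48
eef_pos: [0.4321, -0.3434, 0.1429]
tool_rot: [0.499, 0.867, 0.0, -0.001]
ft_force: [0.4, 0.3, 0.7]
grip_width: 0.0599
grasp_force: 0.0
```

Emit:
apply_moves(
  commands=[
    [0,0,0,0.1],
    [0,0,0,0.1],
    [0,0,0,0.1],
    [0,0,0,0.1],
    [0,0,0,0.1],
  ],
)

```text
clock: 53.9
eef_pos: [0.4321, -0.3434, 0.1429]
tool_rot: [0.706, 0.708, -0.0, -0.001]
ft_force: [0.3, 0.2, -0.2]
grip_width: 0.0598
grasp_force: 0.0
```

Emit:
apply_moves(
  commands=[
    [0.83,0.197,0,0],
    [0.83,0.197,0,0],
    [0.83,0.197,0,0],
    [0.83,0.197,0,0],
    [0.83,0.197,0,0],
  ],
)

```text
clock: 54.32
eef_pos: [0.4512, -0.2596, 0.143]
tool_rot: [0.704, 0.71, -0.0, -0.001]
ft_force: [-0.0, -0.7, 0.9]
grip_width: 0.0597
grasp_force: 0.0
```

Emit:
apply_moves(
  commands=[
    [0.83,0.197,0,0],
    [0.83,0.197,0,0],
    [0.83,0.197,0,0],
    [0.83,0.197,0,0],
    [0.83,0.197,0,0],
  ],
)

```text
clock: 54.73
eef_pos: [0.4702, -0.1765, 0.1431]
tool_rot: [0.704, 0.71, -0.0, -0.001]
ft_force: [0.9, 0.1, 0.4]
grip_width: 0.0595
grasp_force: 0.0
```

Emit:
apply_moves(
  commands=[
    [0.83,0.197,0,0],
    [0.83,0.197,0,0],
    [0.83,0.197,0,0],
    [0.83,0.197,0,0],
    [0.83,0.197,0,0],
  ],
)

```text
clock: 55.15
eef_pos: [0.4893, -0.0935, 0.1431]
tool_rot: [0.704, 0.71, -0.001, -0.001]
ft_force: [-0.1, -0.1, -0.4]
grip_width: 0.0597
grasp_force: 0.0
```

Emit:
apply_moves(
  commands=[
    [0.83,0.197,0,0],
    [0.83,0.197,0,0],
    [0.83,0.197,0,0],
    [0.83,0.197,0,0],
    [0.83,0.197,0,0],
  ],
)

```text
clock: 55.57
eef_pos: [0.5083, -0.0104, 0.1431]
tool_rot: [0.704, 0.71, -0.001, -0.001]
ft_force: [1.0, 0.3, -0.5]
grip_width: 0.0599
grasp_force: 0.0
```

Emit:
apply_moves(
  commands=[
    [0,0,0,0],
    [0,0,0,0],
    [0,0,0,0],
    [0,0,0,0],
    [0,0,0,0],
  ],
)

```text
clock: 55.98
eef_pos: [0.5087, -0.0121, 0.144]
tool_rot: [0.705, 0.709, -0.0, -0.0]
ft_force: [-0.6, 0.1, 0.3]
grip_width: 0.0597
grasp_force: 0.0
```

```bash
python3 -c "
from h import *
c=wpin(0); plan((.509,-.011,.034,90.3))"
```

```text
wpin px [282. 215.] [ 0.5101 -0.0142] yaw 90.0 fill 0.99 sol 0.98 
at [ 0.5088 -0.012   0.1441] 90.37 t 56.0 w 0.0598 F [ 0.  -0.3  0.3] j6 1.54
  shift 2 x5 [0.005, 0.001, 0.55] ->  [ 5.09e-01 -1.10e-02  3.40e-02  9.03e+01]
```

Emit:
apply_moves(
  commands=[
    [-0.01,0,0.8,0],
    [-0.01,0,0.8,0],
    [-0.01,0,0.8,0],
    [-0.01,0,0.8,0],
    [-0.01,0,0.8,0],
  ],
)

```text
clock: 56.45
eef_pos: [0.509, -0.0129, 0.0637]
tool_rot: [0.705, 0.709, 0.0, 0.0]
ft_force: [-0.1, -0.2, -0.1]
grip_width: 0.0599
grasp_force: 0.0
```

Emit:
apply_moves(
  commands=[
    [0,0,0.7,0],
    [0,0,0.5,0],
    [0,0,0.25,0],
    [0,0,0,0],
    [0,0,0,0],
  ],
)

```text
clock: 56.87
eef_pos: [0.5092, -0.0125, 0.0355]
tool_rot: [0.705, 0.71, 0.0, 0.0]
ft_force: [0.6, 0.3, 0.6]
grip_width: 0.06
grasp_force: 0.0
```

Emit:
apply_moves(
  commands=[
    [0,0,0,0],
    [0,0,0,0],
    [0,0,0,0],
    [0,0,0,0],
    [0,0,0,0],
  ],
  claw=1,
)

```text
clock: 57.28
eef_pos: [0.5101, -0.0123, 0.0364]
tool_rot: [0.704, 0.71, 0.001, 0.001]
ft_force: [0.1, 0.4, 5.8]
grip_width: 0.0323
grasp_force: 60.9
```

Emit:
apply_moves(
  commands=[
    [0,0,-0.2,0],
    [0,0,-0.8,0],
    [0,0,-0.9,0],
    [0,0,-0.9,0],
    [0,0,-0.9,0],
  ],
)

```text
clock: 57.7
eef_pos: [0.5083, -0.0122, 0.1096]
tool_rot: [0.704, 0.71, -0.001, -0.001]
ft_force: [-0.0, -0.1, -1.4]
grip_width: 0.0322
grasp_force: 60.0
```

Emit:
apply_moves(
  commands=[
    [0,0,-0.9,0],
    [0,0,-0.9,0],
    [0,0,-0.9,0],
    [0,0,-0.6,0],
    [0,0,0,0],
  ],
)

```text
clock: 58.12
eef_pos: [0.5104, -0.0123, 0.1779]
tool_rot: [0.704, 0.71, 0.002, 0.002]
ft_force: [0.6, -0.3, -1.6]
grip_width: 0.0321
grasp_force: 60.1
```

```bash
python3 -c "
from h import *
plan((.48,.247,.17,172.8))"
```

```text
at [ 0.5104 -0.0123  0.1779] 90.44 t 58.1 w 0.0321 F [ 0.6 -0.3 -1.6] j6 1.54
  turn 3 x5 [0,0,0,-0.092]
  shift 3 x5 [0.209, 0.845, 0.026] ->  [4.800e-01 2.470e-01 1.700e-01 1.728e+02]
```

Emit:
apply_moves(
  commands=[
    [0,0,0,-0.092],
    [0,0,0,-0.092],
    [0,0,0,-0.092],
    [0,0,0,-0.092],
    [0,0,0,-0.092],
  ],
)

```text
clock: 58.53
eef_pos: [0.5081, -0.0122, 0.1738]
tool_rot: [0.513, 0.859, -0.001, -0.001]
ft_force: [0.6, -0.8, -1.5]
grip_width: 0.0322
grasp_force: 60.1
```

Emit:
apply_moves(
  commands=[
    [0,0,0,-0.092],
    [0,0,0,-0.092],
    [0,0,0,-0.092],
    [0,0,0,-0.092],
    [0,0,0,-0.092],
  ],
)

```text
clock: 58.95
eef_pos: [0.508, -0.0122, 0.1738]
tool_rot: [0.293, 0.956, -0.0, -0.001]
ft_force: [-0.4, 0.6, -0.6]
grip_width: 0.0324
grasp_force: 60.1
```

Emit:
apply_moves(
  commands=[
    [0,0,0,-0.092],
    [0,0,0,-0.092],
    [0,0,0,-0.092],
    [0,0,0,-0.092],
    [0,0,0,-0.092],
  ],
)

```text
clock: 59.37
eef_pos: [0.5081, -0.0122, 0.1738]
tool_rot: [0.057, 0.998, -0.0, -0.001]
ft_force: [0.1, 0.7, -1.8]
grip_width: 0.0329
grasp_force: 60.1
```

Emit:
apply_moves(
  commands=[
    [0.2,0.845,0,0],
    [0.2,0.845,0,0],
    [0.2,0.845,0,0],
    [0.2,0.845,0,0],
    [0.2,0.845,0,0],
  ],
)

```text
clock: 59.78
eef_pos: [0.498, 0.0746, 0.1739]
tool_rot: [0.059, 0.998, -0.0, -0.001]
ft_force: [0.2, 0.1, -1.1]
grip_width: 0.0324
grasp_force: 60.1
```

Emit:
apply_moves(
  commands=[
    [0.2,0.845,0,0],
    [0.2,0.845,0,0],
    [0.2,0.845,0,0],
    [0.2,0.845,0,0],
    [0.2,0.845,0,0],
  ],
)

```text
clock: 60.2
eef_pos: [0.4881, 0.1609, 0.1738]
tool_rot: [0.059, 0.998, -0.0, -0.001]
ft_force: [-0.3, 0.1, -1.0]
grip_width: 0.0327
grasp_force: 60.1
```

Emit:
apply_moves(
  commands=[
    [0.2,0.845,0,0],
    [0.2,0.845,0,0],
    [0.2,0.845,0,0],
    [0.2,0.845,0,0],
    [0.2,0.845,0,0],
  ],
)

```text
clock: 60.62
eef_pos: [0.4782, 0.247, 0.1737]
tool_rot: [0.059, 0.998, -0.001, -0.001]
ft_force: [1.5, 0.5, -0.5]
grip_width: 0.0324
grasp_force: 60.1
```

Emit:
apply_moves(
  commands=[
    [0,0,0,0],
    [0,0,0,0],
    [0,0,0,0],
    [0,0,0,0],
    [0,0,0,0],
  ],
)

```text
clock: 61.03
eef_pos: [0.4792, 0.2456, 0.175]
tool_rot: [0.06, 0.998, -0.0, -0.0]
ft_force: [0.1, -0.1, -1.0]
grip_width: 0.0327
grasp_force: 60.1
```

```bash
python3 - <<'E'
from h import *
o=pose()[0]; c=wpin(o['eef_pos'][2]-.0365,'w7')
plan((.481,.2465,.1,172.8),(.481,.2465,.056,172.8))
E
```

```text
wpin px [282. 283.] [0.4827 0.245 ] yaw -7.1 fill 0.91 sol 0.97 
at [0.4793 0.2457 0.1751] 173.17 t 61.1 w 0.0325 F [ 0.7 -0.3 -1.1] j6 0.59
  turn 1 x5 [0,0,0,0.001]
  shift 1 x5 [-0.016, 0.01, 0.751] ->  [4.810e-01 2.465e-01 1.000e-01 1.728e+02]
  shift 1 x5 [0.0, 0.0, 0.44] ->  [4.810e-01 2.465e-01 5.600e-02 1.728e+02]
```

View pics/w7.png

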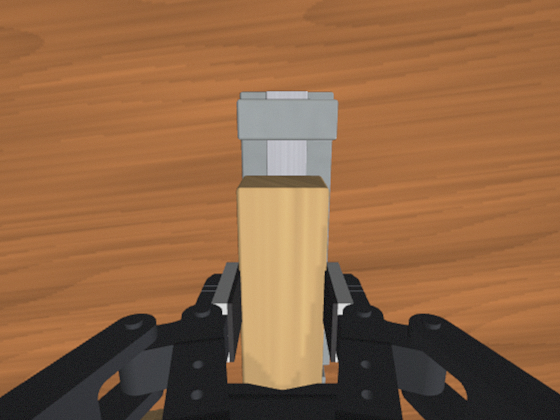

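```bash
python3 - <<'E'
from h import *
c=bot.camera('wrist'); zt=pose()[0]['eef_pos'][2]-.0365+.028
u=np.array([np.cos(np.radians(-7.2)),np.sin(np.radians(-7.2))])
for (px,z) in (((283,187.5),zt),((283,177),zt-.028)):
    e=back(c,px,z); print('end',e,'centre',e+.045*u)
f=back(c,(287.5,139),.05); print('fixed jaw top edge',f,'bed centre',f+.0455*u, 'rail centre',back(c,(287.5,158),.02),'jaw mid',back(c,(287.5,120),.05))
plan()
E
```

```text
end [0.43726868 0.25078838] centre [0.48191384 0.24514838]
end [0.43832026 0.25069834] centre [0.48296542 0.24505835]
fixed jaw top edge [0.42882203 0.25493162] bed centre [0.47396325 0.24922896] rail centre [0.44492248 0.2534745 ] jaw mid [0.41674219 0.25632159]
at [0.4794 0.2458 0.1752] 173.18 t 61.1 w 0.0323 F [ 0.1  0.1 -0.4] j6 0.59
```

Emit:
apply_moves(
  commands=[
    [0.025,0.02,0.8,0.001],
    [0.025,0.02,0.8,0.001],
    [0.025,0.02,0.8,0.001],
    [0.025,0.02,0.8,0],
    [0.025,0.02,0.8,0],
  ],
)

```text
clock: 61.55
eef_pos: [0.4772, 0.2484, 0.0947]
tool_rot: [0.061, 0.998, 0.0, 0.0]
ft_force: [0.4, -0.3, -1.1]
grip_width: 0.0327
grasp_force: 60.1
```

Emit:
apply_moves(
  commands=[
    [0,0,0.7,0],
    [0,0,0.6,0],
    [0,0,0.3,0],
    [0,0,0.2,0],
    [0,0,0,0],
  ],
)

```text
clock: 61.97
eef_pos: [0.4768, 0.2484, 0.0587]
tool_rot: [0.061, 0.998, -0.0, -0.0]
ft_force: [-0.3, -0.7, -0.8]
grip_width: 0.0321
grasp_force: 60.1
```

Emit:
apply_moves(
  commands=[
    [0,0,0,0],
    [0,0,0,0],
    [0,0,0,0],
    [0,0,0,0],
    [0,0,0,0],
  ],
)

```text
clock: 62.38
eef_pos: [0.4773, 0.249, 0.0597]
tool_rot: [0.061, 0.998, 0.0, 0.0]
ft_force: [-0.1, 0.8, -1.3]
grip_width: 0.0321
grasp_force: 60.1
```

Emit:
apply_moves(
  commands=[
    [0,-0.04,0.07,0],
    [0,0,0.07,0],
    [0,0,0,0],
    [0,0,0,0],
    [0,0,0,0],
  ],
)

```text
clock: 62.8
eef_pos: [0.477, 0.248, 0.0564]
tool_rot: [0.061, 0.998, -0.0, 0.0]
ft_force: [-0.4, -0.7, -0.6]
grip_width: 0.0325
grasp_force: 60.2
```

```bash
python3 - <<'E'
from h import *
plan(); c=wpin(.0205,'w8')
E
```

```text
at [0.477  0.248  0.0564] 173.06 t 62.8 w 0.0325 F [-0.4 -0.7 -0.6] j6 0.6
wpin px [282. 283.] [0.4804 0.2474] yaw -7.0 fill 0.89 sol 0.98
```

View pics/w8.png

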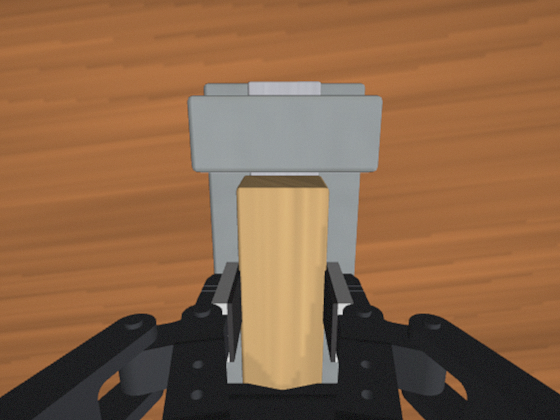

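The blank sits over the bed, with its end (row 188) about 6 mm clear of the fixed jaw's edge (row 171) and centred within about 1 mm. I'll release it.

Emit:
apply_moves(
  commands=[
    [0,0,0.03,0],
    [0,0,0,0],
    [0,0,0,0],
    [0,0,0,0],
    [0,0,0,0],
  ],
)

```text
clock: 63.27
eef_pos: [0.477, 0.248, 0.0564]
tool_rot: [0.061, 0.998, 0.0, 0.0]
ft_force: [-1.6, -1.4, 5.6]
grip_width: 0.0321
grasp_force: 60.8
```

Emit:
apply_moves(
  commands=[
    [0,0,0,0],
    [0,0,0,0],
    [0,0,0,0],
    [0,0,0,0],
    [0,0,0,0],
  ],
  claw=0.4,
)

```text
clock: 63.68
eef_pos: [0.4768, 0.248, 0.0556]
tool_rot: [0.061, 0.998, -0.0, -0.0]
ft_force: [-0.5, -0.0, 0.0]
grip_width: 0.0513
grasp_force: 0.0
```

Emit:
apply_moves(
  commands=[
    [0,0,-0.2,0],
    [0,0,-0.5,0],
    [0,0,-0.9,0],
    [0,0,-0.9,0],
    [0,0,-0.9,0],
  ],
)

```text
clock: 64.1
eef_pos: [0.4769, 0.248, 0.1253]
tool_rot: [0.061, 0.998, 0.0, 0.0]
ft_force: [-0.2, -0.1, 0.1]
grip_width: 0.0514
grasp_force: 0.0
```

Emit:
apply_moves(
  commands=[
    [0,0,-0.9,0],
    [0,0,-0.9,0],
    [0,0,-0.5,0],
    [0,0,0,0],
    [0,0,0,0],
  ],
)

```text
clock: 64.52
eef_pos: [0.4772, 0.2482, 0.1704]
tool_rot: [0.061, 0.998, 0.0, 0.001]
ft_force: [-0.7, 0.2, 0.1]
grip_width: 0.0512
grasp_force: 0.0
```

```bash
python3 - <<'E'
from h import *
c=wpin(.02,'w9'); plan((.5805,.2375,.17,82.8))
E
```

```text
wpin px [282. 213.] [0.4806 0.2473] yaw -7.2 fill 0.95 sol 0.98 
at [0.4766 0.2478 0.1694] 173.06 t 64.6 w 0.0513 F [-1.5 -0.3  0.1] j6 0.6
  turn 3 x5 [0,0,0,0.100]
  shift 2 x5 [0.014, 0.522, -0.003] ->  [ 0.5805  0.2375  0.17   82.8   ]
```

View pics/w9.png

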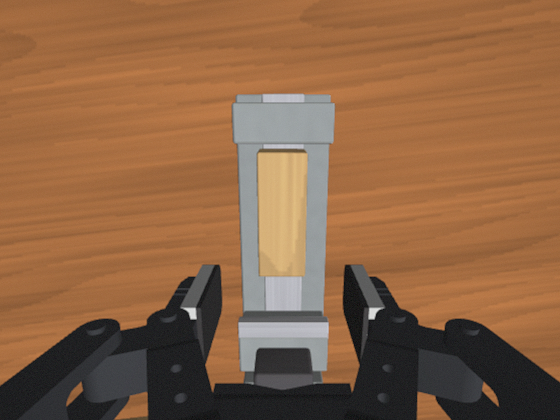

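The blank lies flat on the bed, with the jaw open beyond it. Next I'll grip the jaw.

Emit:
apply_moves(
  commands=[
    [0,0,0,0.1],
    [0,0,0,0.1],
    [0,0,0,0.1],
    [0,0,0,0.1],
    [0,0,0,0.1],
  ],
  claw=0,
)

```text
clock: 64.98
eef_pos: [0.476, 0.2475, 0.168]
tool_rot: [0.319, 0.948, -0.001, -0.001]
ft_force: [-0.0, -0.1, 0.3]
grip_width: 0.0855
grasp_force: 0.0
```

Emit:
apply_moves(
  commands=[
    [0,0,0,0.1],
    [0,0,0,0.1],
    [0,0,0,0.1],
    [0,0,0,0.1],
    [0,0,0,0.1],
  ],
)

```text
clock: 65.4
eef_pos: [0.4759, 0.2475, 0.168]
tool_rot: [0.554, 0.833, -0.002, -0.001]
ft_force: [-0.1, -0.2, -0.3]
grip_width: 0.0855
grasp_force: 0.0
```

Emit:
apply_moves(
  commands=[
    [0,0,0,0.1],
    [0,0,0,0.1],
    [0,0,0,0.1],
    [0,0,0,0.1],
    [0,0,0,0.1],
  ],
)

```text
clock: 65.82
eef_pos: [0.4759, 0.2475, 0.168]
tool_rot: [0.75, 0.661, -0.002, -0.0]
ft_force: [-0.8, 0.3, 0.2]
grip_width: 0.0855
grasp_force: 0.0
```

Emit:
apply_moves(
  commands=[
    [0.014,0.522,0,0],
    [0.014,0.522,0,0],
    [0.014,0.522,0,0],
    [0.014,0.522,0,0],
    [0.014,0.522,0,0],
  ],
)

```text
clock: 66.23
eef_pos: [0.5295, 0.2427, 0.1685]
tool_rot: [0.748, 0.664, -0.001, -0.0]
ft_force: [-0.0, 0.2, 0.7]
grip_width: 0.0857
grasp_force: 0.0
```

Emit:
apply_moves(
  commands=[
    [0.014,0.522,0,0],
    [0.014,0.522,0,0],
    [0.014,0.522,0,0],
    [0.014,0.522,0,0],
    [0.014,0.522,0,0],
  ],
)

```text
clock: 66.65
eef_pos: [0.5816, 0.2376, 0.1682]
tool_rot: [0.748, 0.664, -0.001, -0.0]
ft_force: [0.9, 0.1, 0.2]
grip_width: 0.0851
grasp_force: 0.0
```

Emit:
apply_moves(
  commands=[
    [0,0,0,0],
    [0,0,0,0],
    [0,0,0,0],
    [0,0,0,0],
    [0,0,0,0],
  ],
)

```text
clock: 67.07
eef_pos: [0.5803, 0.2383, 0.1697]
tool_rot: [0.748, 0.663, -0.0, -0.0]
ft_force: [0.9, 0.2, -0.1]
grip_width: 0.0854
grasp_force: 0.0
```

```bash
python3 - <<'E'
from h import *
plan((.5806,.2375,.086,82.8))
c=bot.camera('wrist'); s=cv2.cvtColor(c['image'],cv2.COLOR_BGR2HSV)
gr=(s[...,2]<100).astype(np.uint8); gr[:,:240]=0; gr[:,330:]=0; gr[:120]=0; gr[290:]=0
for k in blobs(gr,300,8000):
    r=cv2.minAreaRect(k); print(r,back(c,r[0],.09).round(4))
E
```

```text
at [0.5803 0.2383 0.1697] 83.11 t 67.1 w 0.0854 F [ 0.9  0.2 -0.1] j6 2.08
  turn 1 x5 [0,0,0,0.001]
  shift 1 x5 [-0.007, 0.004, 0.837] ->  [ 0.5806  0.2375  0.086  82.8   ]
((282.4999694824219, 232.0), (22.999996185302734, 71.99998474121094), 0.0) [0.5821 0.2404]
```

Emit:
apply_moves(
  commands=[
    [0,0,0.83,0],
    [0,0,0.83,0],
    [0,0,0.83,0],
    [0,0,0.83,0],
    [0,0,0.83,0],
  ],
)

```text
clock: 67.53
eef_pos: [0.5806, 0.2383, 0.0865]
tool_rot: [0.748, 0.663, 0.0, 0.0]
ft_force: [-0.0, -1.0, -0.3]
grip_width: 0.0857
grasp_force: 0.0
```

Emit:
apply_moves(
  commands=[
    [0,0,0,0],
    [0,0,0,0],
    [0,0,0,0],
    [0,0,0,0],
    [0,0,0,0],
  ],
  claw=1,
)

```text
clock: 67.95
eef_pos: [0.5818, 0.2386, 0.0884]
tool_rot: [0.749, 0.663, 0.001, 0.0]
ft_force: [0.0, -0.4, 0.5]
grip_width: 0.0256
grasp_force: 0.0
```

Emit:
apply_moves(
  commands=[
    [0,0,0,0],
    [0,0,0,0],
    [0,0,0,0],
    [0,0,0,0],
    [0,0,0,0],
  ],
)

```text
clock: 68.37
eef_pos: [0.5814, 0.2385, 0.0883]
tool_rot: [0.749, 0.663, 0.001, 0.0]
ft_force: [-2.4, 0.4, 6.1]
grip_width: 0.0132
grasp_force: 61.0
```

Emit:
apply_moves(
  commands=[
    [0,-0.3,0,0],
    [0,-0.3,0,0],
    [0,-0.3,0,0],
    [0,-0.3,0,0],
    [0,-0.3,0,0],
  ],
)

```text
clock: 68.78
eef_pos: [0.5536, 0.2419, 0.0882]
tool_rot: [0.749, 0.663, 0.003, 0.002]
ft_force: [5.3, -1.1, 3.0]
grip_width: 0.0128
grasp_force: 60.6
```

Emit:
apply_moves(
  commands=[
    [0,-0.2,0,0],
    [0,-0.1,0,0],
    [0,-0.1,0,0],
    [0,-0.1,0,0],
    [0,0,0,0],
  ],
)

```text
clock: 69.2
eef_pos: [0.5427, 0.2432, 0.0882]
tool_rot: [0.749, 0.663, 0.002, 0.001]
ft_force: [3.2, -2.2, 5.7]
grip_width: 0.0129
grasp_force: 61.1
```

Emit:
apply_moves(
  commands=[
    [0,-0.08,0,0],
    [0,-0.08,0,0],
    [0,-0.08,0,0],
    [0,0,0,0],
    [0,0,0,0],
  ],
)

```text
clock: 69.62
eef_pos: [0.5382, 0.2437, 0.0882]
tool_rot: [0.749, 0.663, 0.002, 0.001]
ft_force: [4.4, -1.1, 6.1]
grip_width: 0.0126
grasp_force: 61.1
```

Emit:
apply_moves(
  commands=[
    [0,-0.05,0,0],
    [0,-0.05,0,0],
    [0,0,0,0],
    [0,0,0,0],
    [0,0,0,0],
  ],
)

```text
clock: 70.03
eef_pos: [0.5365, 0.2439, 0.0882]
tool_rot: [0.749, 0.663, 0.002, 0.001]
ft_force: [4.7, -1.9, 5.2]
grip_width: 0.0127
grasp_force: 61.0
```

Emit:
apply_moves(
  commands=[
    [0,-0.05,0,0],
    [0,0,0,0],
    [0,0,0,0],
    [0,0,0,0],
    [0,0,0,0],
  ],
)

```text
clock: 70.45
eef_pos: [0.5356, 0.244, 0.0882]
tool_rot: [0.749, 0.663, 0.002, 0.001]
ft_force: [5.4, -1.4, 5.3]
grip_width: 0.0127
grasp_force: 61.0
```

Emit:
apply_moves(
  commands=[
    [0,-0.06,0,0],
    [0,0,0,0],
    [0,0,0,0],
    [0,0,0,0],
    [0,0,0,0],
  ],
)

```text
clock: 70.87
eef_pos: [0.5344, 0.2442, 0.0882]
tool_rot: [0.749, 0.663, 0.002, 0.001]
ft_force: [5.3, -2.2, 5.6]
grip_width: 0.0129
grasp_force: 61.0
```

Emit:
apply_moves(
  commands=[
    [0,-0.06,0,0],
    [0,0,0,0],
    [0,0,0,0],
    [0,0,0,0],
    [0,0,0,0],
  ],
)

```text
clock: 71.28
eef_pos: [0.5332, 0.2443, 0.0882]
tool_rot: [0.749, 0.663, 0.002, 0.001]
ft_force: [4.8, -1.3, 4.7]
grip_width: 0.013
grasp_force: 61.0
```

Emit:
apply_moves(
  commands=[
    [0,-0.06,0,0],
    [0,0,0,0],
    [0,0,0,0],
    [0,0,0,0],
    [0,0,0,0],
  ],
)

```text
clock: 71.7
eef_pos: [0.5325, 0.2445, 0.0883]
tool_rot: [0.749, 0.663, 0.002, 0.002]
ft_force: [6.4, -1.1, 4.2]
grip_width: 0.0129
grasp_force: 60.9
```

Emit:
apply_moves(
  commands=[
    [0,-0.06,0,0],
    [0,0,0,0],
    [0,0,0,0],
    [0,0,0,0],
    [0,0,0,0],
  ],
)

```text
clock: 72.12
eef_pos: [0.5325, 0.2444, 0.0882]
tool_rot: [0.749, 0.663, 0.003, 0.003]
ft_force: [9.9, -2.8, 1.4]
grip_width: 0.0126
grasp_force: 60.6
```

Emit:
apply_moves(
  commands=[
    [0,-0.06,0,0],
    [0,0,0,0],
    [0,0,0,0],
    [0,0,0,0],
    [0,0,0,0],
  ],
)

```text
clock: 72.53
eef_pos: [0.5325, 0.2444, 0.0883]
tool_rot: [0.749, 0.662, 0.004, 0.003]
ft_force: [12.5, -3.4, 0.1]
grip_width: 0.0128
grasp_force: 60.5
```

```bash
python3 - <<'E'
from h import *
c=bot.camera('wrist'); cv2.imwrite('pics/w10.png',c['image']); plan()
E
```

```text
at [0.5324 0.2445 0.0883] 82.96 t 72.6 w 0.0129 F [12.2 -2.5 -0.1] j6 2.13
```

View pics/w10.png

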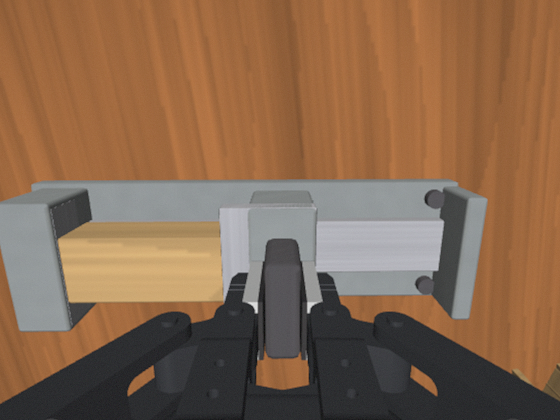

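The jaw stopped at x=0.5325 with the force rising to 12 N, and the blank spans from the fixed jaw (px 65) to the jaw lip (px 220). It is clamped, so I'll release and retreat.

Emit:
apply_moves(
  commands=[
    [0,0,0,0],
    [0,0,0,0],
    [0,0,0,0],
    [0,0,0,0],
    [0,0,0,0],
  ],
  claw=0,
)

```text
clock: 73.0
eef_pos: [0.5266, 0.2447, 0.0863]
tool_rot: [0.748, 0.663, -0.001, -0.0]
ft_force: [-0.6, -0.4, -1.1]
grip_width: 0.0726
grasp_force: 0.0
```

Emit:
apply_moves(
  commands=[
    [0,0,-0.3,0],
    [0,0,-0.6,0],
    [0,0,-0.9,0],
    [0,0,-0.9,0],
    [0,0,-0.9,0],
  ],
)

```text
clock: 73.42
eef_pos: [0.5271, 0.2447, 0.1598]
tool_rot: [0.749, 0.663, -0.0, -0.0]
ft_force: [1.1, 0.1, 0.6]
grip_width: 0.0852
grasp_force: 0.0
```

Emit:
apply_moves(
  commands=[
    [0,0,-0.9,0],
    [0,0,-0.9,0],
    [0,0,-0.9,0],
    [0,0,-0.9,0],
    [0,0,-0.9,0],
  ],
)

```text
clock: 73.83
eef_pos: [0.5271, 0.2447, 0.2502]
tool_rot: [0.749, 0.663, 0.0, -0.0]
ft_force: [1.0, 0.5, 0.6]
grip_width: 0.0855
grasp_force: 0.0
```

Emit:
apply_moves(
  commands=[
    [-0.9,0,0,0],
    [-0.9,0,0,0],
    [-0.9,0,0,0],
    [-0.9,0,0,0],
    [-0.9,0,0,0],
  ],
)

```text
clock: 74.25
eef_pos: [0.5161, 0.1547, 0.2493]
tool_rot: [0.748, 0.663, 0.0, -0.0]
ft_force: [0.5, 0.8, 0.2]
grip_width: 0.0854
grasp_force: 0.0
```

Emit:
apply_moves(
  commands=[
    [-0.9,-0.6,0,0],
    [-0.9,-0.6,0,0],
    [-0.9,-0.6,0,0],
    [0,0,0,0],
    [0,0,0,0],
  ],
)

```text
clock: 74.67
eef_pos: [0.4739, 0.1056, 0.2496]
tool_rot: [0.749, 0.663, 0.001, 0.0]
ft_force: [1.3, 0.7, 0.9]
grip_width: 0.0853
grasp_force: 0.0
```

```bash
python3 - <<'E'
from h import *
c,s=survey(); plan()
cv2.imwrite('pics/t9.png',cv2.resize(c['image'][130:290,150:420],None,fx=2.9,fy=2.9,interpolation=cv2.INTER_CUBIC))
E
```

```text
pin [343. 250.] [ 0.4295 -0.2022] 0.2 fill 1.02 solidity 0.85
pin [392. 250.] [ 0.4336 -0.3437] 0.6 fill 0.99 solidity 0.89
pin [368. 249.] [ 0.4332 -0.274 ] -0.1 fill 0.99 solidity 0.87
pin [368. 209.] [ 0.5494 -0.2729] -0.2 fill 1.00 solidity 0.85
pin [392. 210.] [ 0.5503 -0.3443] 1.5 fill 1.00 solidity 0.89
pin [344. 209.] [ 0.5514 -0.2042] 1.3 fill 1.01 solidity 0.87
pin [245. 158.] [0.696  0.0828] -89.0 fill 0.88 solidity 0.92
at [0.4745 0.1061 0.2495] 83.03 t 74.7 w 0.0851 F [ 0.4  0.1 -0.4] j6 1.91
```

View pics/t9.png

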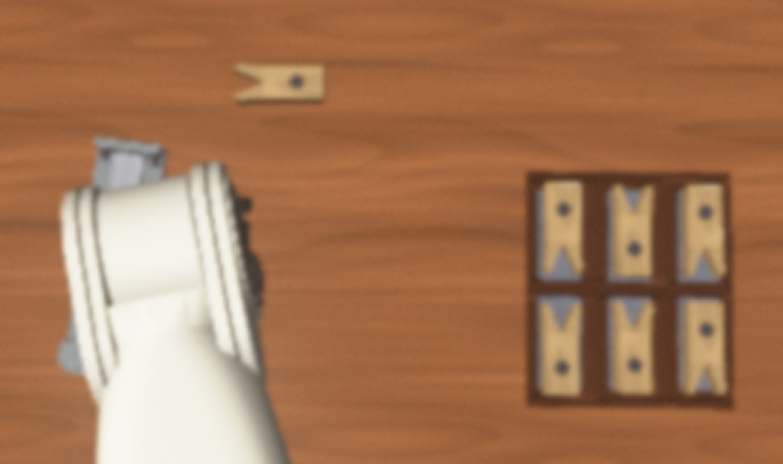

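The rack's six pockets each hold a pin lying flat. The arm hides the vise here, so I'll check that with the scene camera.

```bash
python3 - <<'E'
from h import *
c=bot.camera('scene'); w=bot.camera('wrist')['image']
u=proj(c,[(.5,.245,.05)])[0].astype(int); a=c['image'][u[1]-50:u[1]+50,u[0]-60:u[0]+60]
cv2.imwrite('pics/s9.png',np.hstack([cv2.resize(a,(400,333),interpolation=cv2.INTER_CUBIC),cv2.resize(w,(400,333))]))
E
```

```text
(no output)
```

View pics/s9.png

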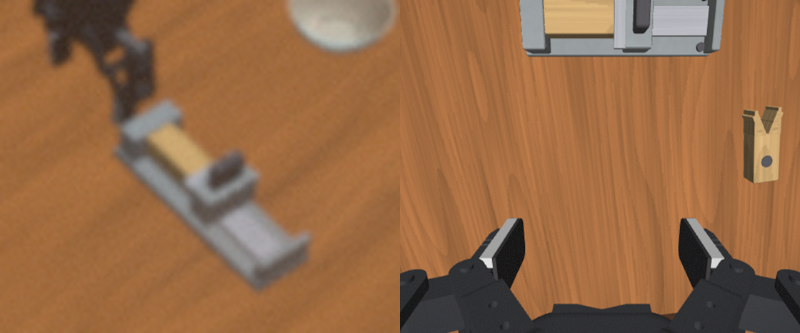

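The blank lies flat in the vise, held between the fixed jaw and the sliding jaw. The gripper is clear of everything.

```bash
python3 -c "
from workcell import bot
print(bot.job_done())"
```

```text
the job is handed in; nothing more can be done
None
```

The job is handed in: the finished pin and three notched spares fill the four empty pockets, the blank is clamped flat in the vise, and one spare is left on the bench; the hand-in gave no verdict.

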